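# Rebuild the clutch drum stack of a chainsaw

### The arm

A 6-joint arm with a two-finger parallel gripper is mounted at the origin on the work surface. World frame = base frame: x ahead of the robot, y to its left, z up, the work surface at z = 0. Lengths are in m, angles in rad, forces in N, time in s.
With the tool pointing down it reaches from about 0.35 to 0.975 m from the base axis. Payload 4.9 kg.
Tool frame: the origin (TCP) lies on the front face of the gripper's body, between the roots of the fingers; the fingertips stand 73 mm ahead of it and the grasp point (between the pads) lies 54 mm ahead of it (tip_extent is the distance from the TCP to the fingertips, in m); y points along the fingers, x is the direction in which the jaws open and shut, and the axes are right-handed (so a half turn about y gives the same grasp; the last joint's range is limited). The gripper opens to 85 mm and grips with 20 to 120 N. Pads are 22 mm wide; open, the fingers measure 114 mm over their backs; the gripper's body (76 mm by 85 mm) begins 54 mm behind the grasp point. The pads swing forward as they close: fully open they stand 13 mm farther back than shut.
Start: joints at [-1.466, 0.053, 1.613, -0, 1.476, -0.119], TCP at [0.139, -0.609, 0.304] pointing down, gripper open.
Joint ranges: [-3.01, 3.01], [-1.01, 2.22], [0.06, 2.58], [-1.02, 4.17], [0.09, 2.62], [-3.14, 3.14]. Speed limits (rad/s): [2.57, 2.57, 3.14, 3.14, 3.14, 3.14].

### API

Orientations are given as a unit quaternion [w, x, y, z].
In Python, from plant import state, grab_frame, camera_info, job_done, tip_extent gives the robot as it stands.
- The arm moves only by the tool carry_out, never from a script. Its argument "rows" is a list that holds one entry, the list of rows, each a list of 7 numbers: the turn, a rotation vector about the world's x, y, z as a fraction of full scale, then the shift along the world's x, y, z as a fraction of full scale, then the finger opening in mm, from 0 to 85.4. A call has 1 to 5 rows; each row shifts and turns the commanded pose from where the row before left it; what a row does not reach is not made up. Full scale, the value 1, is 40 mm for a shift and 4 degrees for a turn. A row lasts 1/10 s, in which the tool goes at most 50 mm and 8.59 degrees, less where a joint would pass 70% of its speed; a pose out of reach is approached as far as the arm can. A call with a number of a shift or a turn outside -1 to 1 is refused whole. A call with a gripper value outside its range is refused whole. The fingers move at their own pace and stop on an object; the grip force is fixed at half the most. Time passes only in rows, so rows that do not move let the fingers close. It gives the time, the measured TCP pose, the force and the opening at its end, in the units of the state.
- state(): the state, without advancing time (a new reading comes with each control period).
- grab_frame(name): name is "scene" or "top" or "wrist"; returns the picture (384x512x3 uint8, blue, green, red); there is no depth.
- camera_info(name): a dict with "intrinsics" (3x3 intrinsics, pixels), "k1" (the pictures are not rectified: a ray, as slopes to the right and down, at radius r is drawn at 1 + k1 r^2 times it, then the intrinsics apply), "xyz" and "rotation" of the camera in the world; the wrist camera has in their place "tool_from_camera" (4x4, takes a point from camera to tool coordinates, whose origin is the TCP and whose axes are the tool frame's). Camera axes: x right, y down, z forward; pixel columns grow to the right and rows downward; lengths in m; the calibration is good to about 2 mm. A picture is of the moment at which its call begins: read the wrist's pose just before it. camera_info takes no time and is no camera call.
- job_done(): hands the job in, once; it reports no verdict.
The state is a dict: "time": time; "joint_pos": joint angles; "joint_vel": joint speeds; "joint_efforts": joint torques, N m; "tool_pos": TCP position; "tool_rot": TCP orientation; "contact_force": force on the tool from outside, world axes, zero at the start; "ft_torque": the same for the moment, N m; "gripper_width": opening from 0.0 (shut) to 1.0 (fully open).
Only numpy, scipy, OpenCV 4.12 (cv2) and the standard library are available. Lean on these libraries where they do the work, as an engineer would, in place of code of your own. Each camera call takes 0.05 s, during which the arm holds its last target.

### The job

Rebuild the drive of the chainsaw that lies clutch side up on the bench: onto its upright crankshaft stub put first the needle cage, then the clutch drum (over the clutch, hub up), then the rim sprocket round the drum's hub, and last the washer, so that each is fully home and lies flat before the next goes on. Leave the stack free-standing, ready for the retaining clip, and leave the ball bearing and the spark plug where they lie among the parts.

Things in the scene. Friction and masses are not known exactly. Their poses are not given: they have to be found in the camera images.
- seat (a point): Where to build: centre of the flat top of the aluminium clutch boss (28 mm across), 130 mm above the bench, amid the round clutch (56 mm) of the fixed grey chainsaw; z up. From it the steel crankshaft stub, 10 mm across, stands 30 mm high, its last 6 mm tapering to 5 mm. Around the clutch the saw is 24 mm lower; two 8 mm studs, 80 and 118 mm from the stub, end level with this point.
- cage_center (a point): Needle cage: the smallest part, a dark steel sleeve with bright needles, 17 mm outside, 12.5 mm bore, 14 mm high, standing on end on the bench; ends alike, outer edges chamfered 1.3 mm. The point is its centre, 7 mm up; z is its axis. Fitted first, over the stub, it stands on the boss (centre 7 mm above seat).
- drum_center (a point): Clutch drum: the largest part, a steel cup lying mouth down, 70 mm across, 19 mm high (inside 64 mm, 16 mm deep), with a hollow hub 25 mm across rising 13 mm more from its top, bore 19.5 mm right through. Grip it by the hub. The point is on its axis, 16 mm above its foot and below the hub's top; z up. Fitted second, over cage and clutch, it rests on the boss (point at seat height).
- rim_center (a point): Rim sprocket: a steel ring 42 mm outside, wide bore 28 mm (chamfered 1 mm), 12 mm high, lying flat, with seven dark teeth in a groove round its outside; both faces alike. The point is its centre, 6 mm up; z is its axis. Fitted third, round the drum's hub, it lies flat on the drum (centre 9 mm above seat).
- washer_center (a point): Washer: a plain flat steel ring 34 mm outside, 13 mm bore (chamfered 1 mm), 5 mm thick, lying flat. The point is its centre, 2.5 mm up; z is its axis. Fitted last, over the stub, it lies flat on the top of the drum's hub (centre 18.5 mm above seat); 9 mm of the stub still sticks out.
- bearing_center (a point): Ball bearing, not to be fitted or moved: steel, 42 mm outside, 13 mm high, only 15 mm bore, lying flat, with a dark band and a circle of balls between its inner and outer ring. The point is its centre, 6.5 mm up.
- plug_center (a point): Spark plug, not to be moved: lying on its side along its x axis, 69 mm long, 19 mm high, white insulator at one end and steel thread at the other. The point is on its axis near mid-length, 9.5 mm above the bench.
Not all that is in view belongs to the job. Leave any turquoise or yellow look-alike of the part that bears rim_center alone.

How it is judged:
By the outcome, as a careful person would: the job done as asked, in the order asked, and still so for the second after the job is handed in, with the robot touching nothing.
It also fails if it takes over 128 s, if anything falls off the work surface, if the arm or the gripper's body presses on something with over 40 N, if the wrist force passes 120 N, or if a joint passes its speed limit or range.

## Working session

There is one attempt and no reset: what is moved stays moved. The work goes in short steps, Python scripts to look and compute and a tool call to move; the robot and the scene stay as the last step left them, time stands still between calls to the robot, and variables do not carry over. Pictures are saved under pics/ and viewed, and the job is handed in when it is done.

Besides the shell and the picture viewer there is one more tool, called after ">>>" in YAML: its name, and indented under it one key for each argument. carry_out: Moves the arm, as the interface text tells. Shift numbers are shares of 40 mm and turn numbers shares of 4 degrees, none past 1 either way. Its arguments: {"type":"object","properties":{"rows":{"type":"array"}},"required":["rows"]}

```bash
ls; mkdir -p pics
cat > h.py <<'E'
import numpy as np, cv2
from plant import state, grab_frame, camera_info, job_done, tip_extent
from scipy.spatial.transform import Rotation as R
def tool():
    s=state(); q=s['tool_rot']; return np.array(s['tool_pos']), R.from_quat([q[1],q[2],q[3],q[0]]).as_matrix()
def cam(name):
    c=camera_info(name); K=np.array(c['intrinsics']); k1=c['k1']
    if name=='wrist':
        p,Rm=tool(); T=np.array(c['tool_from_camera']); return K,k1,p+Rm@T[:3,3],Rm@T[:3,:3]
    r=np.array(c['rotation']); 
    if r.size==4: r=R.from_quat([r[1],r[2],r[3],r[0]]).as_matrix()
    return K,k1,np.array(c['xyz']),r
def ray(cm,u,v):
    K,k1,o,Rm=cm
    d=cv2.undistortPoints(np.array([[[u,v]]],float),K,np.array([k1,0,0,0.]))[0,0]
    return o,Rm@np.array([d[0],d[1],1])
def onz(cm,u,v,z):
    o,d=ray(cm,u,v); return o+d*(z-o[2])/d[2]
def proj(cm,P):
    K,k1,o,Rm=cm; q=Rm.T@(np.asarray(P,float)-o); x,y=q[:2]/q[2]; f=1+k1*(x*x+y*y)
    return np.array([K[0,0]*x*f+K[0,2],K[1,1]*y*f+K[1,2]])
E
python3 - <<'E'
from h import *
s=state(); print(s); print(tip_extent)
for n in ("scene","top","wrist"):
    print(n,camera_info(n)); cv2.imwrite(f'pics/{n}0.png',grab_frame(n))
E
```

```text
pics
{'time': 0.0, 'joint_pos': array([-1.46601547e+00,  5.33057739e-02,  1.61428390e+00, -1.58230496e-05,
        1.47601074e+00, -1.18999372e-01]), 'joint_vel': array([ 0.00090195,  0.00097622,  0.00106878,  0.0001751 , -0.00072206,
        0.0006306 ]), 'joint_efforts': array([-4.08384412e-04, -3.93682337e+01, -3.70180070e+01, -9.47489843e-05,
        6.95703246e-03, -3.24923597e-06]), 'tool_pos': array([ 0.13864558, -0.6089388 ,  0.30270058]), 'tool_rot': array([ 0.55320345, -0.55220028,  0.4415467 , -0.44054205]), 'contact_force': array([-0.25463953,  0.09709511, -0.29007232]), 'ft_torque': array([-0.0269026 , -0.00335257,  0.05202806]), 'gripper_width': 1.0019187171136905}
0.0726
scene {'intrinsics': array([[483.30157648,   0.        , 261.48696445],
       [  0.        , 483.30157648, 192.21619069],
       [  0.        ,   0.        ,   1.        ]]), 'k1': 0.06261763812842538, 'xyz': array([ 1.33771107, -0.7608671 ,  0.7793032 ]), 'rotation': array([-0.42247427,  0.79477312,  0.39032633, -0.19364022])}
top {'intrinsics': array([[494.42732717,   0.        , 257.81086313],
       [  0.        , 494.42732717, 184.44193089],
       [  0.        ,   0.        ,   1.        ]]), 'k1': -0.06111320458865605, 'xyz': array([ 0.37947847, -0.10125707,  1.41850779]), 'rotation': array([ 0.04602558, -0.70390028,  0.70635953, -0.05884104])}
wrist {'intrinsics': array([[277.51738056,   0.        , 249.27267659],
       [  0.        , 277.51738056, 191.91131469],
       [  0.        ,   0.        ,   1.        ]]), 'k1': -0.035975859285595324, 'tool_from_camera': array([[ 9.99999972e-01, -3.98841173e-05, -2.31709316e-04,
         1.06291240e-03],
       [ 2.12675645e-04, -2.66738185e-01,  9.63769005e-01,
        -6.95019135e-02],
       [-1.00244798e-04, -9.63769028e-01, -2.66738170e-01,
         6.79694825e-02],
       [ 0.00000000e+00,  0.00000000e+00,  0.00000000e+00,
         1.00000000e+00]])}
```

View pics/scene0.png

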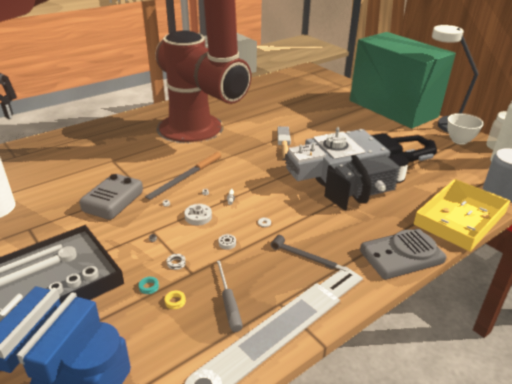

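View pics/top0.png

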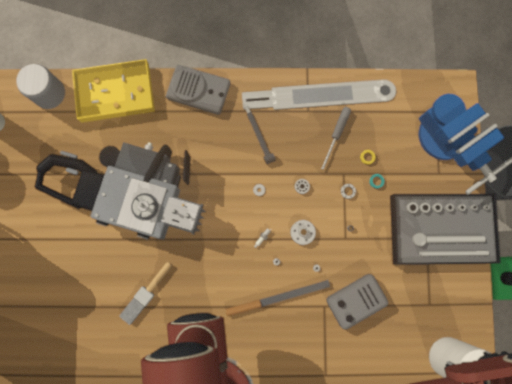

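View pics/wrist0.png

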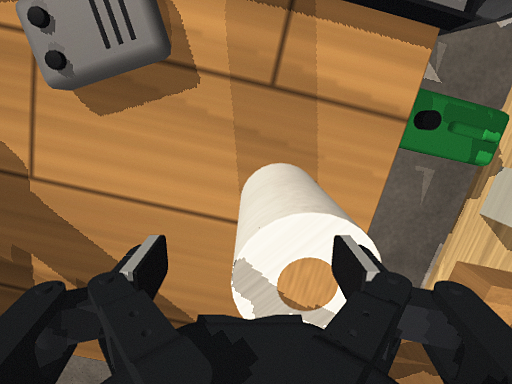

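Run:
```python
import cv2
a=cv2.imread('pics/top0.png'); cv2.imwrite('pics/t1.png',cv2.resize(a[145:285,235:395],None,fx=5,fy=4.2,interpolation=2)[:590])
b=cv2.imread('pics/scene0.png'); cv2.imwrite('pics/s1.png',cv2.resize(b[170:320,130:290],None,fx=4,fy=4,interpolation=2))
```

```text
(no output)
```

View pics/t1.png

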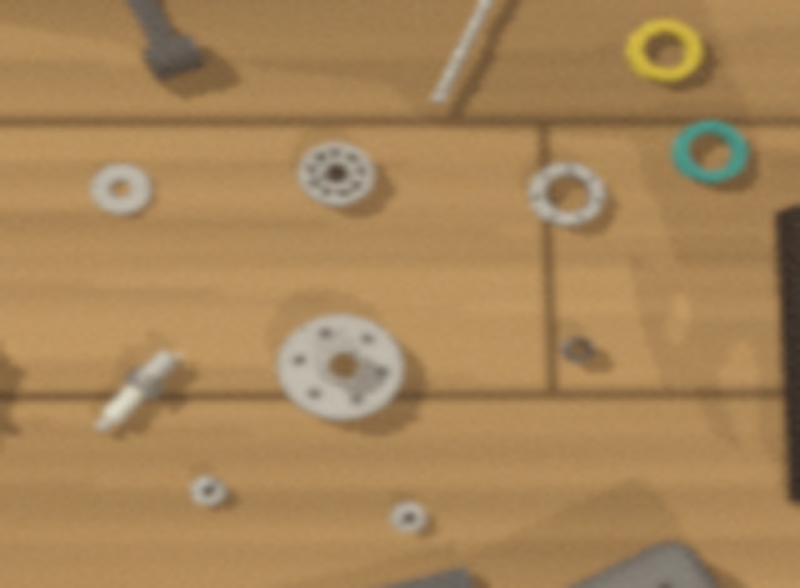

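View pics/s1.png

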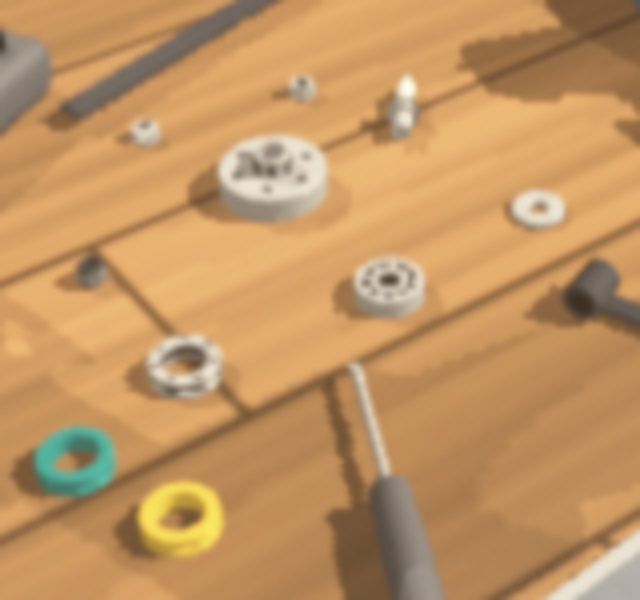

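The wanted parts in the top view: drum (303,232), rim (349,191), washer (259,190) and cage (351,228, dark). The bearing is at (302,186), the plug at (263,238), and there are two nuts as extras. Next I'll convert these to positions.

```bash
python3 - <<'E'
from h import *
t=cam('top'); s=cam('scene')
pts={'cage':(351,228.5,.014),'drum_hubtop':(304,231.7,.032),'rim':(348.5,191.3,.012),'washer':(259.2,189.8,.005),'bearing':(302.5,186.3,.013),'plug':(263,238,.0095),'stub':(144,206,.16),'stud':(180,210,.13),'stud2':(190,213,.13),'turq':(377,181.5,.012),'nut1':(277,262,.01),'nut2':(317,268,.01)}
for k,(u,v,z) in pts.items():
    P=onz(t,u,v,z); print(k,P.round(4),'scene',proj(s,P).round(1))
E
python3 - <<'E'
import cv2
a=cv2.imread('pics/top0.png'); cv2.imwrite('pics/t2.png',cv2.resize(a[135:245,85:215],None,fx=5,fy=5,interpolation=2))
b=cv2.imread('pics/scene0.png'); cv2.imwrite('pics/s2.png',cv2.resize(b[110:210,270:400],None,fx=5,fy=5,interpolation=2))
E
```

```text
cage [ 0.4619 -0.3925  0.014 ] scene [150.4 235.2]
drum_hubtop [ 0.4526 -0.2558  0.032 ] scene [195.9 207.5]
rim [ 0.5692 -0.389   0.012 ] scene [174.  259.1]
washer [ 0.5752 -0.1314  0.005 ] scene [262.8 221.4]
bearing [ 0.584 -0.256  0.013] scene [225.1 239.5]
plug [ 0.4364 -0.1414  0.0095] scene [228.8 196.6]
stub [0.5126 0.1666 0.16  ] scene [333.3 127.7]
stud [0.5051 0.0785 0.13  ] scene [307.6 145.1]
stud2 [0.4972 0.0522 0.13  ] scene [298.6 146.7]
turq [ 0.5977 -0.4734  0.012 ] scene [146.3 282.3]
nut1 [ 0.3687 -0.1804  0.01  ] scene [203.4 190. ]
nut2 [ 0.3512 -0.2933  0.01  ] scene [164.4 201.1]
```

View pics/t2.png

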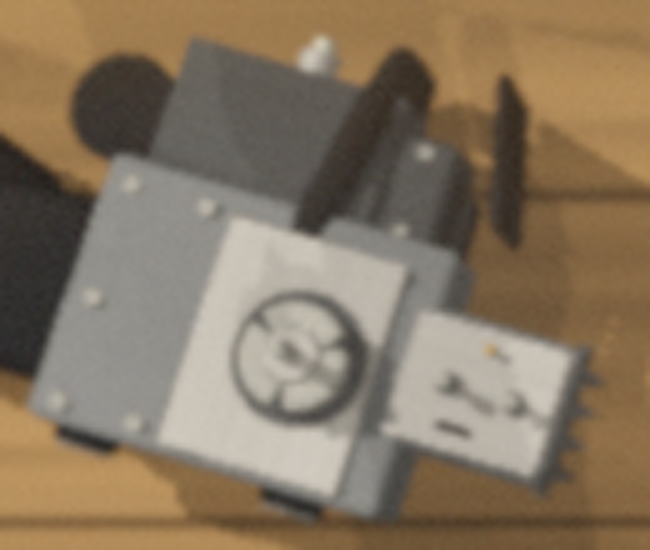

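View pics/s2.png

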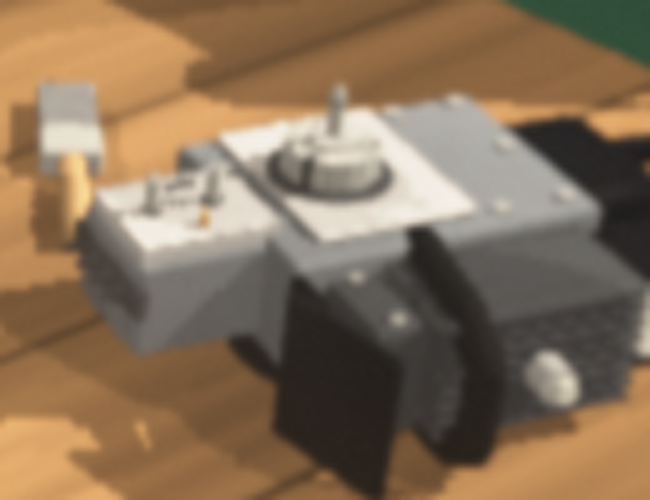

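Run:
```python
from h import *
p,Rm=tool(); print(p.round(4)); print(Rm.round(3)); print(cam('wrist')[2],cam('wrist')[3][:,2])
```

```text
[ 0.1387 -0.6091  0.3029]
[[ 0.222 -0.     0.975]
 [-0.975  0.002  0.222]
 [-0.002 -1.     0.   ]]
[ 0.20519201 -0.59511498  0.37242877] [-0.26029236 -0.05742663 -0.96382056]
```

>>> carry_out:
  rows:
    - [[0,0,0,0,0,1,85],[0,0,0,0.3,0.2,1,85],[0,0,0,1,0.6,0,60],[0,0,0,1,0.6,0,60],[0,0,0,1,0.6,0,60]]

```text
time: 0.65
tool_pos: [0.2717, -0.5285, 0.3841]
tool_rot: [-0.552, 0.553, -0.441, 0.441]
contact_force: [0.2, -1.1, 0.1]
gripper_width: 0.705
```

>>> carry_out:
  rows:
    - [[0,0,0,1,0.7,-0.6,60],[0,0,0,1,0.7,-0.6,40],[0,0,0,1,0.7,-0.6,40],[0,0,0,1,0.7,-0.6,40],[0,0,0,0.7,0.6,-0.6,40]]

```text
time: 1.15
tool_pos: [0.4475, -0.4009, 0.2709]
tool_rot: [0.553, -0.553, 0.441, -0.441]
contact_force: [0.0, -0.3, 0.3]
gripper_width: 0.473
```

```bash
cat > look.py <<'E'
import sys
from h import *
n=sys.argv[1]; c=cam('wrist'); f=grab_frame('wrist'); cv2.imwrite(f'pics/{n}.png',f)
import pickle; pickle.dump(c,open(f'pics/{n}.pkl','wb')); print(tool()[0].round(4), state()['contact_force'].round(1))
E
python3 look.py w1
python3 - <<'E'
from h import *
c=cam('wrist'); print(proj(c,[.4619,-.3925,.014]))
E
```

```text
[ 0.4491 -0.3962  0.2653] [ 0.3  3.5 -2.7]
[249.76986962 163.67598508]
```

View pics/w1.png

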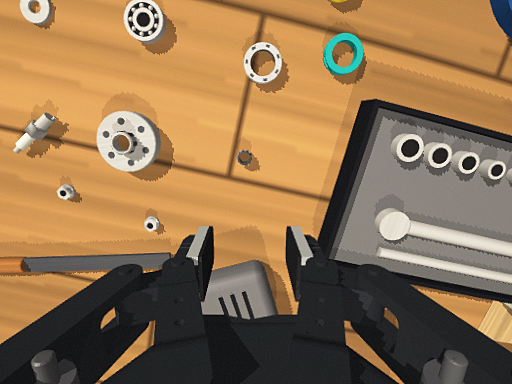

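The wrist view shows the cage at (245,157), rim at (263,62), drum at (128,142), bearing at (144,19) and washer at (36,8). I'll zoom in on the cage.

```bash
cat > seg.py <<'E'
from h import *
import pickle,sys
def load(n): return cv2.imread(f'pics/{n}.png'),pickle.load(open(f'pics/{n}.pkl','rb'))
def zoom(n,u,v,r,f=8):
    a,_=load(n); u,v=int(u),int(v); cr=a[max(0,v-r):v+r,max(0,u-r):u+r]
    cv2.imwrite(f'pics/{n}_z{u}_{v}.png',cv2.resize(cr,None,fx=f,fy=f,interpolation=cv2.INTER_CUBIC)); 
if __name__=='__main__':
    zoom(sys.argv[1],*[int(x) for x in sys.argv[2:]])
E
python3 seg.py w1 245 157 24 12
python3 - <<'E'
from seg import *
a,c=load('w1')
for k,(u,v,z) in {'cage':(244.5,156,.014),'rim':(263,62,.012),'drumtop':(121,144,.032),'wash':(36,8,.005)}.items(): print(k,onz(c,u,v,z).round(4))
E
```

```text
cage [ 0.4676 -0.3916  0.014 ]
rim [ 0.5727 -0.3888  0.012 ]
drumtop [ 0.4529 -0.2547  0.032 ]
wash [ 0.5755 -0.1327  0.005 ]
```

View pics/w1_z245_157.png

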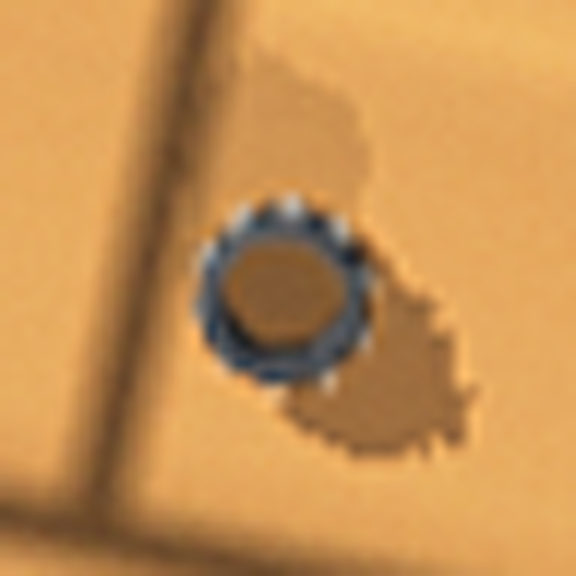

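Run:
```python
from seg import *
a,c=load('w1')
P=onz(c,244.75,157.1,.014); print(P.round(4)); p=tool()[0]; print(p.round(4),((P-p)/.04).round(3))
```

```text
[ 0.4664 -0.3922  0.014 ]
[ 0.4491 -0.3962  0.2653] [ 0.433  0.101 -6.283]
```

>>> carry_out:
  rows:
    - [[0,0,0,0.43,0.1,-0.8,34],[0,0,0,0,0,-0.9,34],[0,0,0,0,0,-0.9,34],[0,0,0,0,0,-0.7,34],[0,0,0,0,0,0,34]]

```text
time: 1.7
tool_pos: [0.4605, -0.396, 0.1339]
tool_rot: [0.553, -0.552, 0.445, -0.437]
contact_force: [-0.2, 0.3, -0.5]
gripper_width: 0.401
```

```bash
python3 look.py w2
python3 - <<'E'
from h import *
c=cam('wrist'); print(proj(c,[.4664,-.3922,.014]))
E
```

```text
[ 0.4617 -0.3973  0.1371] [0.8 0.6 0.5]
[243.33752229 203.26498508]
```

View pics/w2.png

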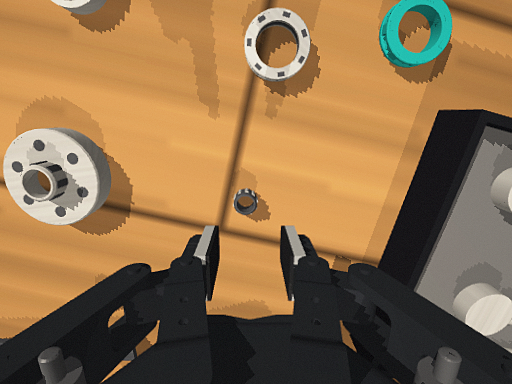

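```bash
python3 seg.py w2 245 201 24 12
python3 - <<'E'
from seg import *
p,Rm=tool();print(p.round(4)); print(Rm.round(4))
E
```

```text
[ 0.4617 -0.3973  0.1371]
[[ 0.2219 -0.0039  0.9751]
 [-0.9751  0.0043  0.2219]
 [-0.005  -1.     -0.0029]]
```

View pics/w2_z245_201.png

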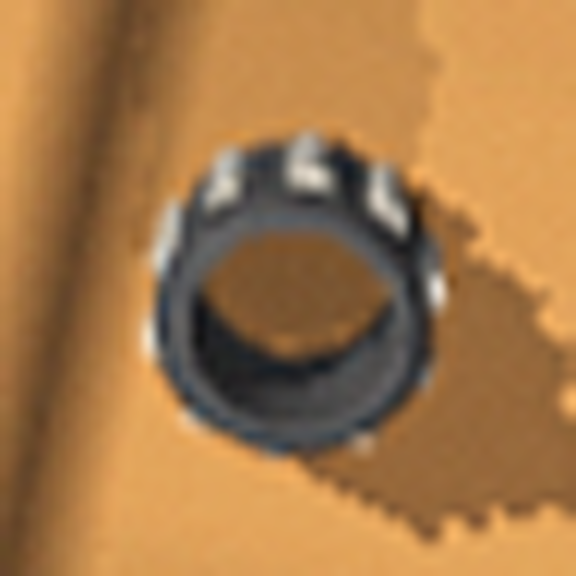

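Run:
```python
from seg import *
a,c=load('w2')
P=onz(c,245.7,204.3,.014); print(P.round(4)); p,Rm=tool(); print((Rm.T@(P-p)).round(4), 'cam-to-tool axis')
d=Rm[:,1]; G=p+d*(p[2]-.014)/-d[2]; print('axis hits',G.round(4)); print(((P-G)/.04).round(3))
```

```text
[ 0.4654 -0.3921  0.014 ]
[-0.0036  0.1231  0.0051] cam-to-tool axis
axis hits [ 0.4612 -0.3968  0.014 ]
[0.105 0.117 0.   ]
```

>>> carry_out:
  rows:
    - [[0,0,0,0.1,0.12,-0.3,34],[0,0,0,0,0,-0.5,34],[0,0,0,0,0,-0.4,34],[0,0,0,0,0,-0.2,34],[0,0,0,0,0,0,34]]

```text
time: 2.25
tool_pos: [0.4666, -0.3932, 0.0826]
tool_rot: [0.553, -0.553, 0.442, -0.44]
contact_force: [-0.0, 0.2, -0.3]
gripper_width: 0.398
```

```bash
python3 look.py w3; python3 seg.py w3 256 260 60 5
```

```text
[ 0.467  -0.3936  0.0836] [-0.3 -0.3  0.2]
```

View pics/w3.png

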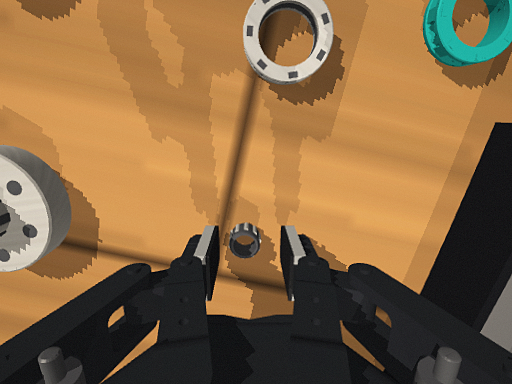

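>>> carry_out:
  rows:
    - [[0,0,0,-0.03,0.04,-0.18,34],[0,0,0,0,0,0,34],[0,0,0,0,0,0,24],[0,0,0,0,0,0,20],[0,0,0,0,0,0,12]]

```text
time: 2.8
tool_pos: [0.466, -0.3923, 0.0771]
tool_rot: [-0.553, 0.553, -0.441, 0.441]
contact_force: [-1.0, 0.1, 2.1]
gripper_width: 0.151
```

```bash
python3 look.py w4;  python3 seg.py w4 250 260 60 5
```

```text
[ 0.466  -0.3923  0.0771] [0.6 0.3 3. ]
```

View pics/w4_z250_260.png

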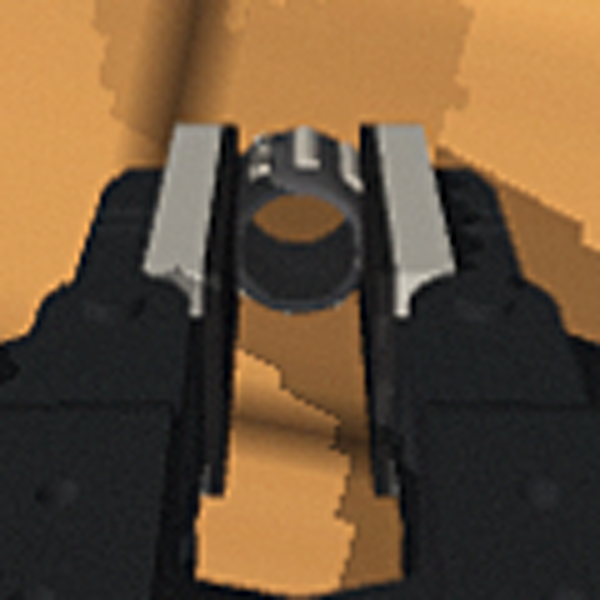

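>>> carry_out:
  rows:
    - [[0,0,0,0,0,0,10],[0,0,0,0,0,0.1,10],[0,0,0,0,0,0.4,10],[0,0,0,0,0,0.8,10],[0,0,0,0,0,0.8,10]]

```text
time: 3.35
tool_pos: [0.4655, -0.3918, 0.1617]
tool_rot: [0.553, -0.553, 0.441, -0.441]
contact_force: [0.6, -1.1, 0.1]
gripper_width: 0.154
```

>>> carry_out:
  rows:
    - [[0,0,0,0,0.4,0.8,10],[0,0,0,0,0.8,0.8,10],[0,0,0,0,0.9,0.8,10],[0,0,0,0.1,0.9,0.8,10],[0,0,0,0.1,0.9,0.5,10]]

```text
time: 3.85
tool_pos: [0.4741, -0.2351, 0.313]
tool_rot: [0.553, -0.552, 0.439, -0.443]
contact_force: [0.4, 0.9, -0.0]
gripper_width: 0.154
```

>>> carry_out:
  rows:
    - [[0,0,0,0.1,0.9,0,10],[0,0,0,0.1,0.9,0,10],[0,0,0,0.1,0.9,0,10],[0,0,0,0.1,0.9,0,10],[0,0,0,0.1,0.9,0,10]]

```text
time: 4.35
tool_pos: [0.4935, -0.0546, 0.3098]
tool_rot: [0.553, -0.552, 0.44, -0.442]
contact_force: [0.1, 0.1, -0.2]
gripper_width: 0.157
```

```bash
python3 look.py w5
python3 - <<'E'
from h import *
s=state(); print(s['joint_pos'].round(2),s['gripper_width'])
c=cam('wrist'); print(proj(c,[.5126,.1666,.16]),proj(c,[.5126,.1666,.13]))
E
```

```text
[ 0.4938 -0.0505  0.3098] [0.7 4.1 0.3]
[-0.25 -0.27  1.9   0.    1.51  1.09] 0.1500512713040063
[-12.03498973 119.32787368] [ 17.54219511 118.67806695]
```

View pics/w5.png

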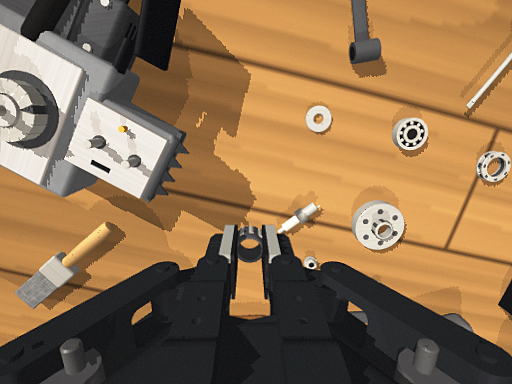

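>>> carry_out:
  rows:
    - [[0,0,0,0.1,0.95,0,10],[0,0,0,0.1,0.95,0,10],[0,0,0,0.1,0.95,0,10],[0,0,0,0.1,0.95,0,10],[0,0,0,0.1,0.8,0,10]]

```text
time: 4.9
tool_pos: [0.5136, 0.1296, 0.3097]
tool_rot: [0.553, -0.552, 0.44, -0.441]
contact_force: [0.4, 0.5, 1.0]
gripper_width: 0.152
```

>>> carry_out:
  rows:
    - [[0,0,0,0,0.5,0,10],[0,0,0,0,0,0,10]]

```text
time: 5.1
tool_pos: [0.5135, 0.1498, 0.3094]
tool_rot: [0.554, -0.553, 0.44, -0.44]
contact_force: [0.9, -0.4, -0.4]
gripper_width: 0.154
```

```bash
python3 look.py w6
python3 - <<'E'
from h import *
s=state(); print(s['joint_pos'].round(2),s['gripper_width'])
c=cam('wrist'); print(proj(c,[.5126,.1666,.16]),proj(c,[.5126,.1666,.13]))
E
```

```text
[0.5136 0.1486 0.3093] [-0.3 -0.1 -0.6]
[ 0.14 -0.17  1.82 -0.    1.49  1.49] 0.15623337424570624
[226.31607124 197.1561781 ] [228.88836238 187.95586762]
```

View pics/w6.png

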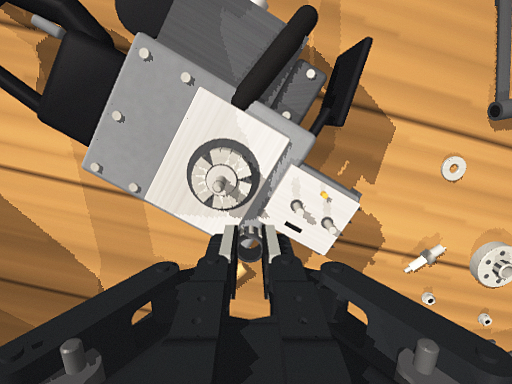

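```bash
python3 seg.py w6 224 178 30 12; python3 seg.py w6 250 250 30 12
```

```text
(no output)
```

View pics/w6_z224_178.png

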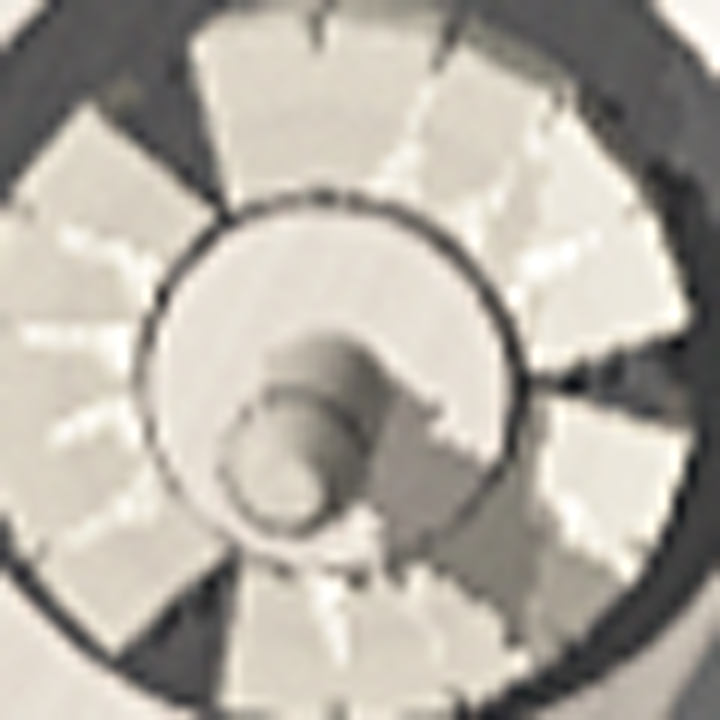

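View pics/w6_z250_250.png

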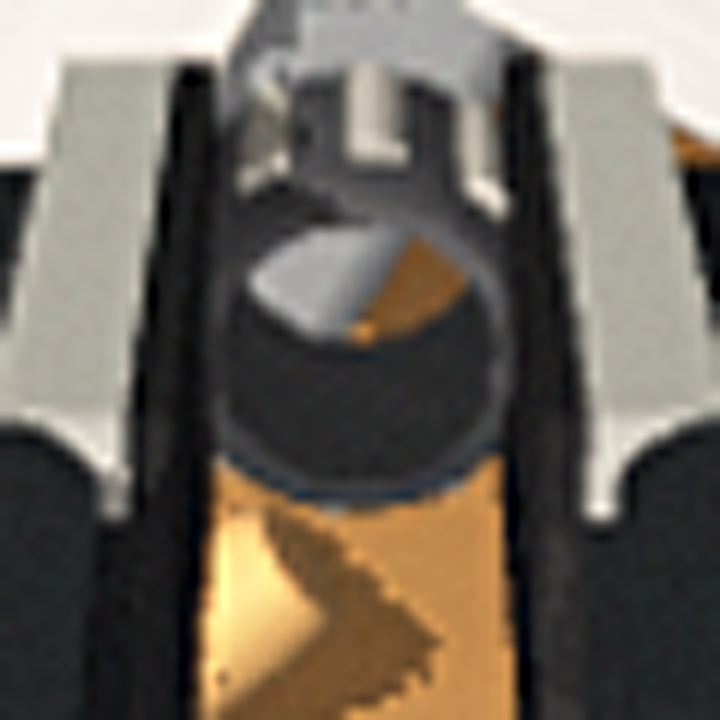

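Run:
```python
from seg import *
a,c=load('w6')
print('boss',onz(c,221.6,179.9,.13),'tip',onz(c,218.2,189.25,.16),'cone',onz(c,218.3,186.3,.154))
p,Rm=tool(); print(p); Q=onz(c,250.4,249.2,p[2]-.063); print('cage',Q, Rm.T@(Q-p)); print(Rm.round(4))
```

```text
boss [0.5184238  0.17612212 0.13      ] tip [0.51753114 0.1758134  0.16      ] cone [0.51834635 0.1765555  0.154     ]
[0.51361392 0.14856606 0.309298  ]
cage [0.51387977 0.14825681 0.246298  ] [0.00033113 0.06300029 0.00014122]
[[ 2.241e-01  9.000e-04  9.746e-01]
 [-9.746e-01 -3.000e-04  2.241e-01]
 [ 5.000e-04 -1.000e+00  8.000e-04]]
```

>>> carry_out:
  rows:
    - [[0,0,0,0.11,0.7,0,10],[0,0,0,0,0,-0.5,10],[0,0,0,0,0,-0.6,10],[0,0,0,0,0,-0.35,10],[0,0,0,0,0,0,10]]

```text
time: 5.65
tool_pos: [0.517, 0.1747, 0.248]
tool_rot: [-0.551, 0.554, -0.442, 0.44]
contact_force: [0.2, -0.7, -0.7]
gripper_width: 0.158
```

```bash
python3 look.py w7; python3 seg.py w7 250 240 60 6
```

```text
[0.5178 0.175  0.2497] [ 0.7  0.3 -1. ]
```

View pics/w7_z250_240.png

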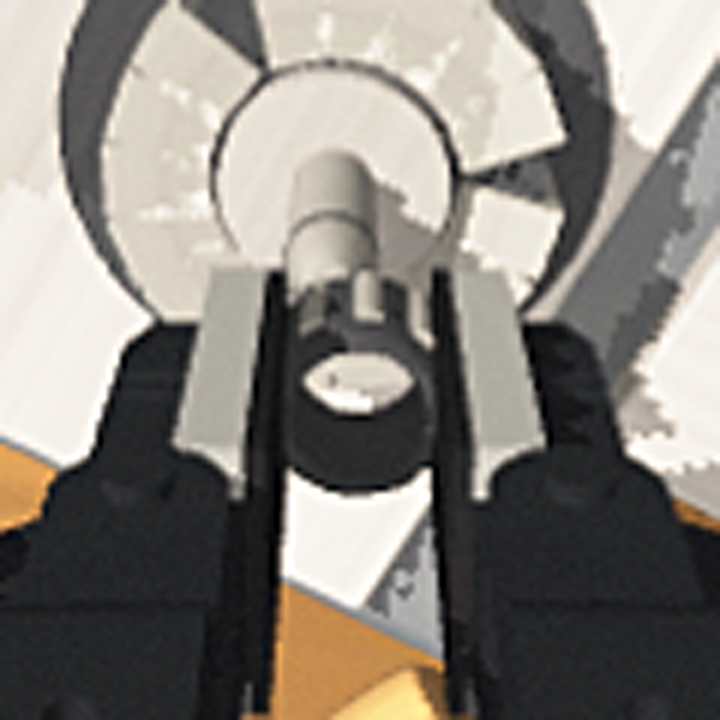

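Run:
```python
from seg import *
a,c=load('w7')
S=np.array([.5183,.1762,.13])
th=np.linspace(0,2*np.pi,60)
q=np.array([proj(c,S+[.014*np.cos(t),.014*np.sin(t),0]) for t in th]); print(q.min(0),q.max(0)); print((q.min(0)-[190,180])*6,(q.max(0)-[190,180])*6)
print(tool()[0])
```

```text
[226.6177152  191.85249075] [265.76296073 228.82783899]
[219.70629121  71.11494451] [454.57776438 292.96703392]
[0.51775278 0.17500163 0.24970225]
```

>>> carry_out:
  rows:
    - [[0,0,0,0.01,0.03,0,10],[0,0,0,0,0,-0.3,10],[0,0,0,0,0,-0.3,10],[0,0,0,0,0,-0.2,10],[0,0,0,0,0,0,10]]

```text
time: 6.2
tool_pos: [0.5176, 0.177, 0.2162]
tool_rot: [-0.552, 0.554, -0.442, 0.44]
contact_force: [0.2, -0.3, 0.7]
gripper_width: 0.156
```

```bash
python3 look.py w8; python3 seg.py w8 250 240 60 6
```

```text
[0.518  0.177  0.2171] [ 1.3 -0.3  1.1]
```

View pics/w8_z250_240.png

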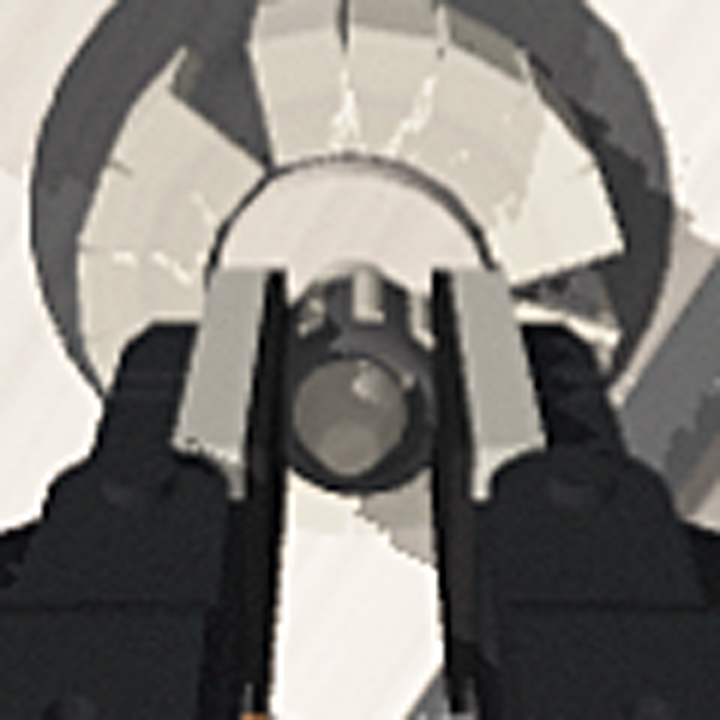

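>>> carry_out:
  rows:
    - [[0,0,0,0.01,-0.01,-0.12,10],[0,0,0,0,0,-0.1,10],[0,0,0,0,0,0,10]]

```text
time: 6.55
tool_pos: [0.5187, 0.1769, 0.2091]
tool_rot: [-0.553, 0.553, -0.441, 0.441]
contact_force: [-1.6, 1.9, -1.1]
gripper_width: 0.149
```

```bash
python3 look.py w9; python3 seg.py w9 250 240 60 6
```

```text
[0.5187 0.1769 0.2092] [-1.6  1.4 -1. ]
```

View pics/w9_z250_240.png

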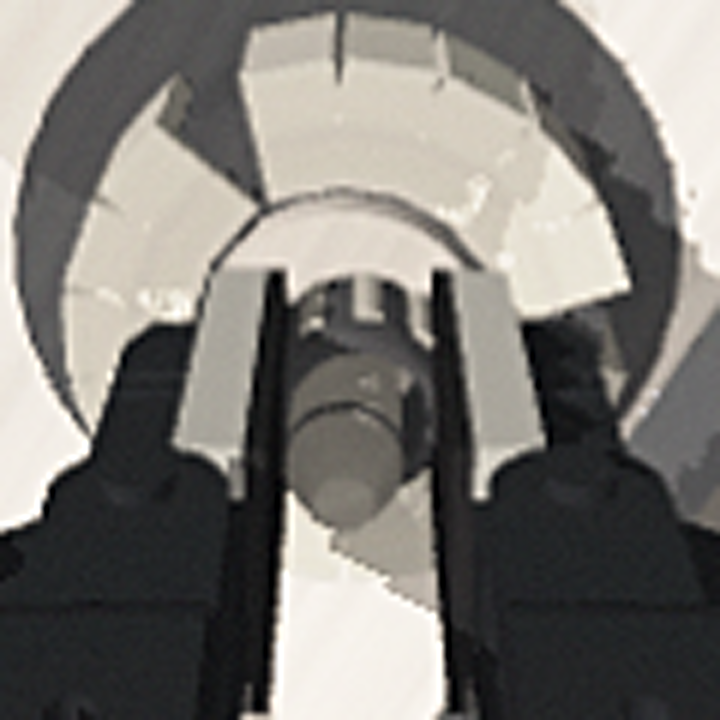

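>>> carry_out:
  rows:
    - [[0,0,0,-0.01,0.03,-0.05,10],[0,0,0,0,0,0,10]]

```text
time: 6.8
tool_pos: [0.5186, 0.1778, 0.2076]
tool_rot: [-0.553, 0.553, -0.441, 0.441]
contact_force: [0.1, 0.3, -0.1]
gripper_width: 0.156
```

```bash
python3 look.py w10; python3 seg.py w10 250 240 60 6
```

```text
[0.5187 0.1778 0.2077] [ 0.  -0.4 -0.3]
```

View pics/w10_z250_240.png

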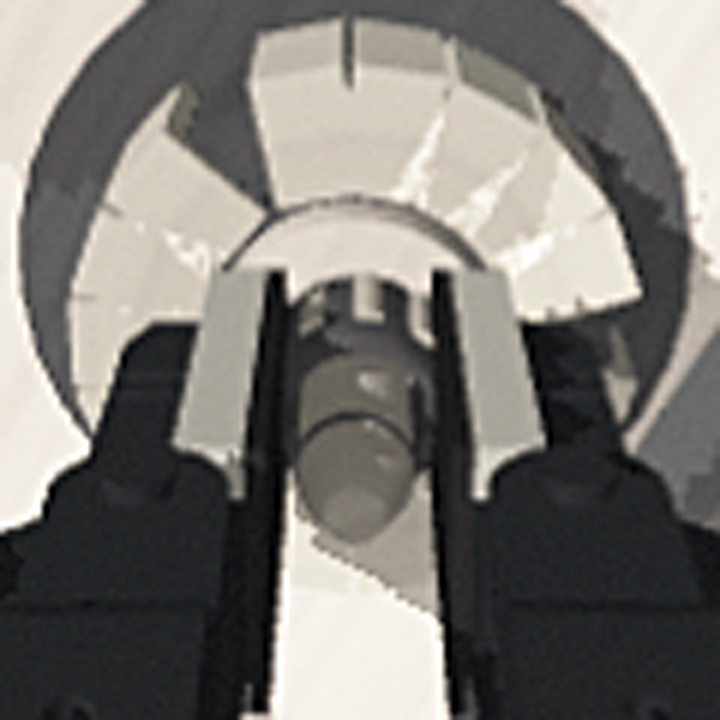

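>>> carry_out:
  rows:
    - [[0,0,0,0,0,-0.03,10],[0,0,0,0,0,0,10]]

```text
time: 7.05
tool_pos: [0.5189, 0.1779, 0.2071]
tool_rot: [0.553, -0.553, 0.441, -0.441]
contact_force: [0.5, -0.5, 1.6]
gripper_width: 0.152
```

>>> carry_out:
  rows:
    - [[0,0,0,0,0,-0.03,10],[0,0,0,0,0,0,10]]

```text
time: 7.25
tool_pos: [0.519, 0.1779, 0.207]
tool_rot: [0.553, -0.552, 0.441, -0.441]
contact_force: [-2.6, -1.3, 7.3]
gripper_width: 0.154
```

>>> carry_out:
  rows:
    - [[0,0,0,0,0,0,18],[0,0,0,0,0,0.02,22],[0,0,0,0,0,0,34],[0,0,0,0,0,0,34],[0,0,0,0,0,0.4,34]]

```text
time: 7.75
tool_pos: [0.517, 0.1776, 0.2196]
tool_rot: [-0.551, 0.554, -0.442, 0.44]
contact_force: [0.4, 0.3, -0.7]
gripper_width: 0.399
```

>>> carry_out:
  rows:
    - [[0,0,0,0,0,0.7,34],[0,0,0,0,0,0.9,40],[0,0,0,0,0,0.5,40],[0,0,0,0,-0.3,0,40],[0,0,0,0,0,0,40]]

```text
time: 8.25
tool_pos: [0.5187, 0.165, 0.3069]
tool_rot: [0.553, -0.552, 0.441, -0.442]
contact_force: [0.1, 0.2, -0.5]
gripper_width: 0.467
```

```bash
python3 look.py w11; python3 seg.py w11 236 190 50 8
```

```text
[0.5182 0.1652 0.3055] [-0.6  0.7 -0.6]
```

View pics/w11_z236_190.png

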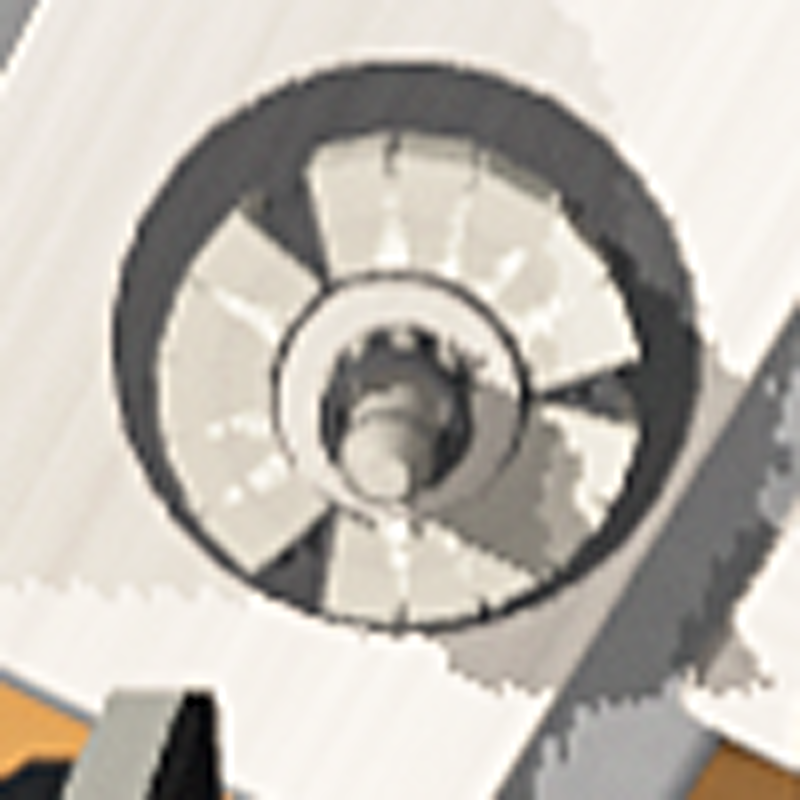

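Run:
```python
from seg import *
a,c=load('w11')
S=onz(c,236.1,189.75,.13); print('seat',S)
def zz(P): return ((proj(c,P)-[186,140])*8).round()
for dx in (0,):
  for z,r in ((.13,.014),(.13,.0085),(.144,.0085),(.144,.00625),(.16,.0025),(.154,.005)):
    q=np.array([zz([S[0]+r*np.cos(t),S[1]+r*np.sin(t),z]) for t in np.linspace(0,6.28,60)]); print(z,r,q.min(0),q.max(0))
```

```text
seat [0.51829997 0.17613615 0.13      ]
0.13 0.014 [279. 279.] [523. 514.]
0.13 0.0085 [327. 326.] [475. 469.]
0.144 0.0085 [317. 355.] [473. 506.]
0.144 0.00625 [338. 376.] [452. 486.]
0.16 0.0025 [363. 450.] [412. 497.]
0.154 0.005 [343. 411.] [438. 503.]
```

>>> carry_out:
  rows:
    - [[0,0,0,-0.15,-1,0,50],[0,0,0,-0.15,-1,0,50],[0,0,0,-0.15,-1,0,50],[0,0,0,-0.15,-1,0,50],[0,0,0,-0.15,-1,0,50]]

```text
time: 8.8
tool_pos: [0.4873, -0.0353, 0.304]
tool_rot: [-0.552, 0.553, -0.442, 0.44]
contact_force: [1.4, -0.5, 0.1]
gripper_width: 0.589
```

>>> carry_out:
  rows:
    - [[0,0,0,-0.15,-1,-0.1,50],[0,0,0,-0.15,-1,-0.3,50],[0,0,0,-0.15,-1,-0.5,50],[0,0,0,-0.15,-1,-0.5,50],[0,0,0,-0.15,-1,-0.3,50]]

```text
time: 9.3
tool_pos: [0.4566, -0.2347, 0.2343]
tool_rot: [-0.553, 0.553, -0.443, 0.439]
contact_force: [0.2, 0.2, -0.8]
gripper_width: 0.59
```

>>> carry_out:
  rows:
    - [[0,0,0,-0.1,-0.5,-0.3,50],[0,0,0,0,0,0,50]]

```text
time: 9.5
tool_pos: [0.4523, -0.2551, 0.222]
tool_rot: [-0.552, 0.552, -0.445, 0.44]
contact_force: [0.7, 0.4, -0.6]
gripper_width: 0.586
```

```bash
python3 look.py w12
python3 - <<'E'
from h import *
c=cam('wrist'); print(proj(c,[.453,-.255,.032])); print(state()['joint_pos'].round(2))
E
```

```text
[ 0.4531 -0.2541  0.2233] [1.  0.3 0.5]
[250.04658343 187.44704894]
[-0.65 -0.14  1.93  0.    1.35  0.69]
```

View pics/w12.png

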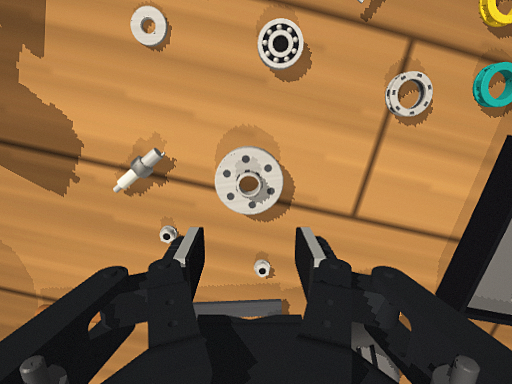

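```bash
python3 seg.py w12 248 182 40 9
```

```text
(no output)
```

View pics/w12_z248_182.png

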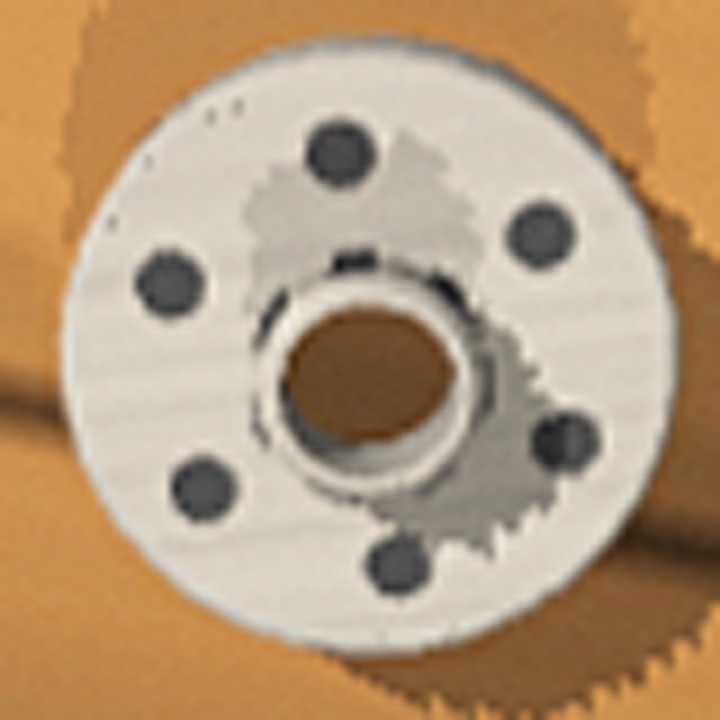

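Run:
```python
from seg import *
a,c=load('w12')
H=onz(c,249.3,184.8,.032);D=onz(c,249.1,180.7,.019); print(H,D); p,Rm=tool(); print(p); d=Rm[:,1]; G=p+d*(p[2]-.032)/-d[2]; print(G); print(((H+D)/2-G)/.04, Rm.round(3))
```

```text
[ 0.4545716  -0.25457653  0.032     ] [ 0.45544131 -0.25410235  0.019     ]
[ 0.45312187 -0.25407533  0.22330688]
[ 0.45233453 -0.25335387  0.032     ]
[ 0.06679828 -0.02463929 -0.1625    ] [[ 0.219 -0.004  0.976]
 [-0.976  0.004  0.219]
 [-0.005 -1.    -0.003]]
```

>>> carry_out:
  rows:
    - [[0,0,0,0.05,0,-0.6,42],[0,0,0,0,0,-0.8,42],[0,0,0,0,0,-0.8,42],[0,0,0,0,0,-0.6,42],[0,0,0,0,0,0,42]]

```text
time: 10.05
tool_pos: [0.4545, -0.251, 0.1101]
tool_rot: [0.553, -0.553, 0.444, -0.438]
contact_force: [-0.7, 0.8, -0.0]
gripper_width: 0.488
```

```bash
python3 look.py w13
```

```text
[ 0.4558 -0.2521  0.1125] [-0.3  0.1 -0.5]
```

View pics/w13.png

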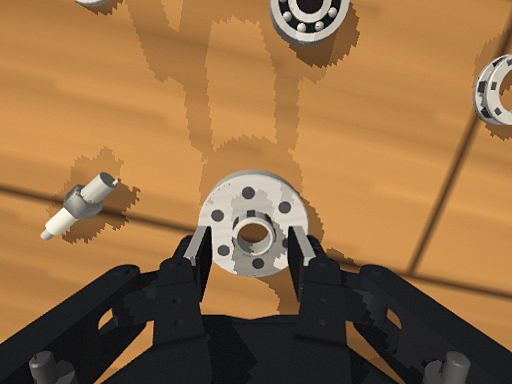

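>>> carry_out:
  rows:
    - [[0,0,0,-0.01,-0.06,-0.2,42],[0,0,0,0,0,-0.2,42],[0,0,0,0,0,0,42]]

```text
time: 10.4
tool_pos: [0.4561, -0.2563, 0.0979]
tool_rot: [0.553, -0.553, 0.441, -0.441]
contact_force: [0.4, -0.8, -0.6]
gripper_width: 0.492
```

```bash
python3 look.py w14;python3 seg.py w14 250 240 60 6
```

```text
[ 0.4562 -0.2565  0.0982] [-0.1  0.  -0.4]
```

View pics/w14_z250_240.png

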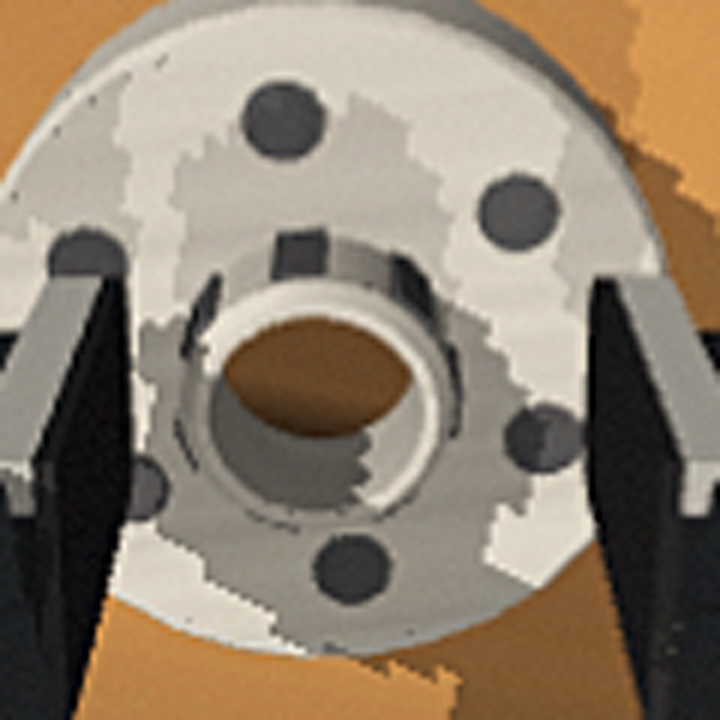

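>>> carry_out:
  rows:
    - [[0,0,0,-0.02,0.08,-0.08,42],[0,0,0,0,0,0,34],[0,0,0,0,0,0,28],[0,0,0,0,0,0,18],[0,0,0,0,0,0,18]]

```text
time: 10.95
tool_pos: [0.4555, -0.2534, 0.0954]
tool_rot: [0.553, -0.553, 0.441, -0.441]
contact_force: [-1.1, 1.8, 2.9]
gripper_width: 0.247
```

```bash
python3 look.py w15;python3 seg.py w15 250 240 60 6
```

```text
[ 0.4555 -0.2534  0.0954] [-1.4  2.2  3.7]
```

View pics/w15_z250_240.png

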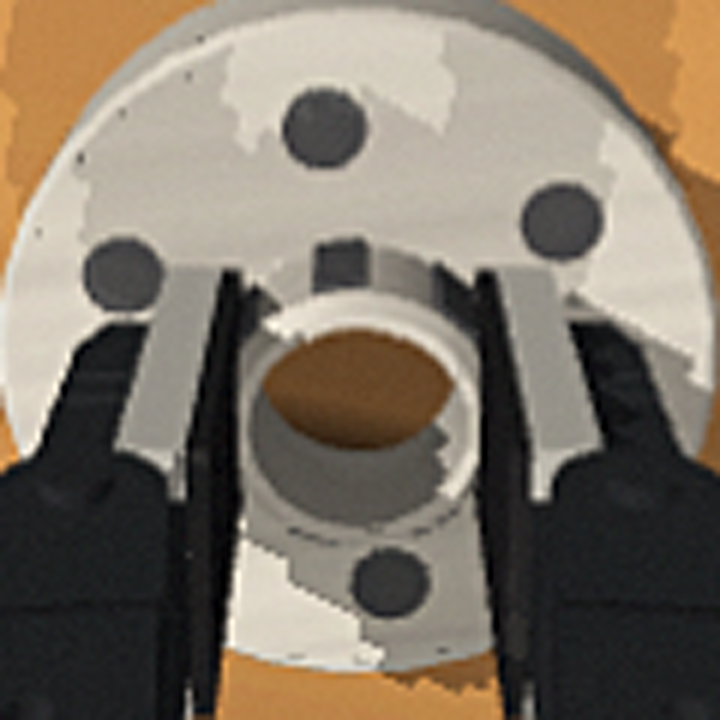

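Run:
```python
from seg import *
a,c=load('w15'); p,Rm=tool(); H=onz(c,250.0,248.2,.032); print(H,p,Rm.T@(H-p)); print(Rm.round(4))
```

```text
[ 0.45626381 -0.25464273  0.032     ] [ 0.45554481 -0.25338973  0.09538529] [0.00137119 0.0633856  0.00040803]
[[ 2.219e-01  3.000e-04  9.751e-01]
 [-9.751e-01 -1.000e-04  2.219e-01]
 [ 2.000e-04 -1.000e+00  2.000e-04]]
```

>>> carry_out:
  rows:
    - [[0,0,0,0,0,0.1,16],[0,0,0,0,0,0.4,16],[0,0,0,0,0,0.7,16],[0,0,0,0,0,0.8,16],[0,0,0,0,0,0.8,16]]

```text
time: 11.5
tool_pos: [0.4548, -0.2529, 0.2071]
tool_rot: [-0.553, 0.553, -0.442, 0.441]
contact_force: [1.3, -1.3, -1.5]
gripper_width: 0.249
```

>>> carry_out:
  rows:
    - [[0,0,0,0,0.3,0.8,16],[0,0,0,0.05,0.6,0.8,16],[0,0,0,0.1,0.8,0.8,16],[0,0,0,0.15,0.8,0.6,16],[0,0,0,0.15,0.8,0.2,16]]

```text
time: 12.0
tool_pos: [0.4741, -0.1205, 0.3383]
tool_rot: [0.553, -0.552, 0.439, -0.443]
contact_force: [0.6, -0.3, -1.4]
gripper_width: 0.246
```

>>> carry_out:
  rows:
    - [[0,0,0,0.15,0.8,0,16],[0,0,0,0.15,0.8,0,16],[0,0,0,0.15,0.8,0,16],[0,0,0,0.15,0.8,0,16],[0,0,0,0.15,0.8,0,16]]

```text
time: 12.5
tool_pos: [0.5031, 0.0401, 0.3343]
tool_rot: [-0.553, 0.553, -0.441, 0.441]
contact_force: [0.8, -1.1, -2.2]
gripper_width: 0.251
```

```bash
python3 look.py w16
```

```text
[0.5035 0.0437 0.3342] [-1.6  2.4 -1.8]
```

View pics/w16.png

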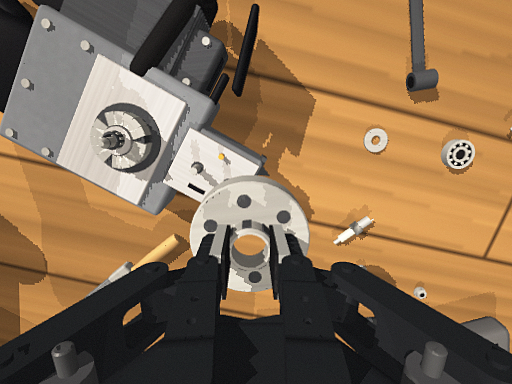

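>>> carry_out:
  rows:
    - [[0,0,0,0.1,0.9,0,16],[0,0,0,0.1,0.9,0,16],[0,0,0,0.1,0.9,0,16],[0,0,0,0.06,0.65,-0.2,16],[0,0,0,0,0,0,16]]

```text
time: 13.05
tool_pos: [0.517, 0.175, 0.3249]
tool_rot: [-0.553, 0.554, -0.441, 0.439]
contact_force: [-0.2, -0.4, -1.5]
gripper_width: 0.25
```

```bash
python3 look.py w17;python3 seg.py w17 250 240 60 6
```

```text
[0.5172 0.1736 0.3254] [ 0.   0.7 -2.9]
```

View pics/w17_z250_240.png

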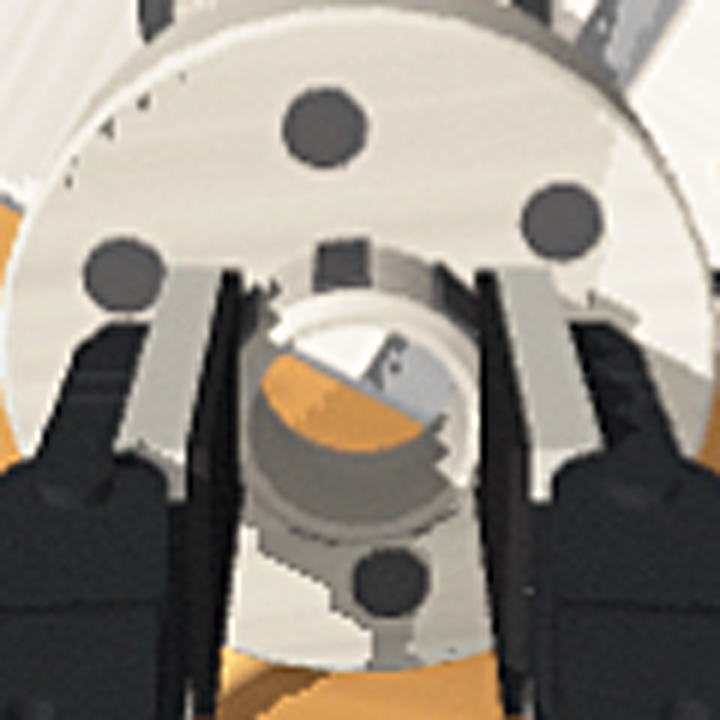

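>>> carry_out:
  rows:
    - [[0,0,0,0.02,0.1,-0.3,16],[0,0,0,0,0,-0.5,16],[0,0,0,0,0,-0.5,16],[0,0,0,0,0,-0.2,16],[0,0,0,0,0,0,16]]

```text
time: 13.6
tool_pos: [0.5178, 0.1758, 0.2647]
tool_rot: [-0.551, 0.553, -0.442, 0.441]
contact_force: [0.2, 0.0, -1.8]
gripper_width: 0.25
```

```bash
python3 look.py w18;python3 seg.py w18 250 240 60 6
```

```text
[0.5184 0.1761 0.2663] [ 0.7 -0.3 -0.5]
```

View pics/w18_z250_240.png

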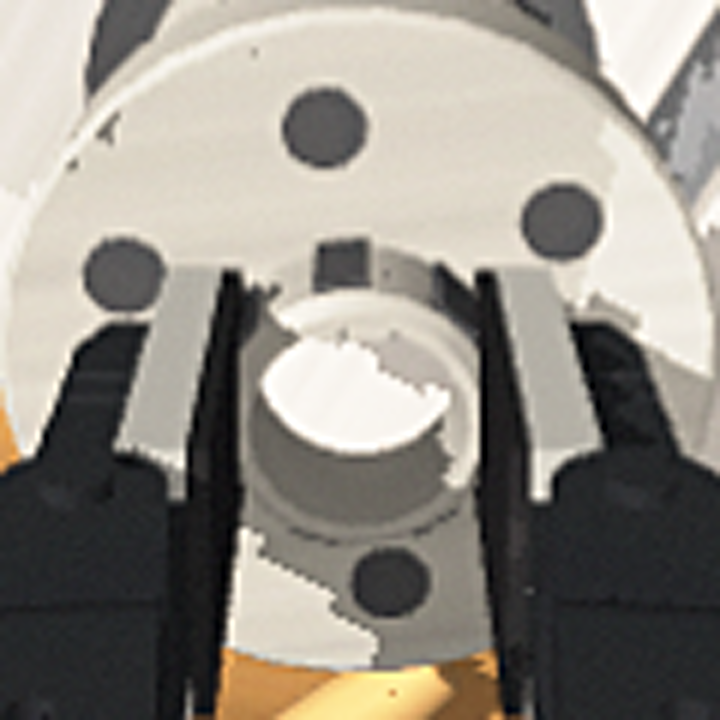

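>>> carry_out:
  rows:
    - [[0,0,0,-0.01,0.03,-0.3,16],[0,0,0,0,0,-0.3,16],[0,0,0,0,0,0,16],[0,0,0,0,0,0,16]]

```text
time: 14.05
tool_pos: [0.5179, 0.1779, 0.2423]
tool_rot: [-0.552, 0.553, -0.441, 0.441]
contact_force: [0.6, -1.2, -1.8]
gripper_width: 0.245
```

```bash
python3 look.py w19;python3 seg.py w19 250 240 60 6
python3 - <<'E'
from seg import *
a,c=load('w19')
for P in ([.5183,.1761,.16],[.5183,.1761,.154]): print((proj(c,P)-[190,180])*6)
E
```

```text
[0.5182 0.178  0.2429] [ 0.2  0.2 -1.6]
[364.14166839 323.96250755]
[363.86770485 299.71012291]
```

View pics/w19_z250_240.png

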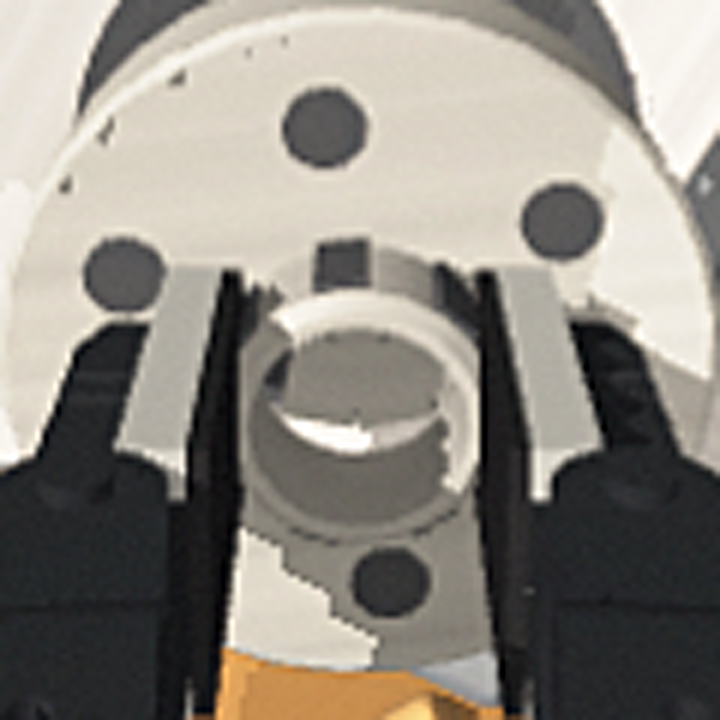

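>>> carry_out:
  rows:
    - [[0,0,0,0,0,-0.15,16],[0,0,0,0,0,-0.1,16],[0,0,0,0,0,0,16]]

```text
time: 14.4
tool_pos: [0.5178, 0.1779, 0.232]
tool_rot: [-0.552, 0.553, -0.441, 0.441]
contact_force: [0.0, -0.4, -2.8]
gripper_width: 0.249
```

```bash
python3 look.py w20;python3 seg.py w20 250 240 60 6
python3 - <<'E'
from seg import *
a,c=load('w20')
for P in ([.5183,.1761,.16],[.5183,.1761,.154]): print((proj(c,P)-[190,180])*6)
E
```

```text
[0.5179 0.1779 0.2323] [-0.  -0.7 -1.7]
[364.36703573 368.06329453]
[364.06677815 340.71335724]
```

View pics/w20_z250_240.png

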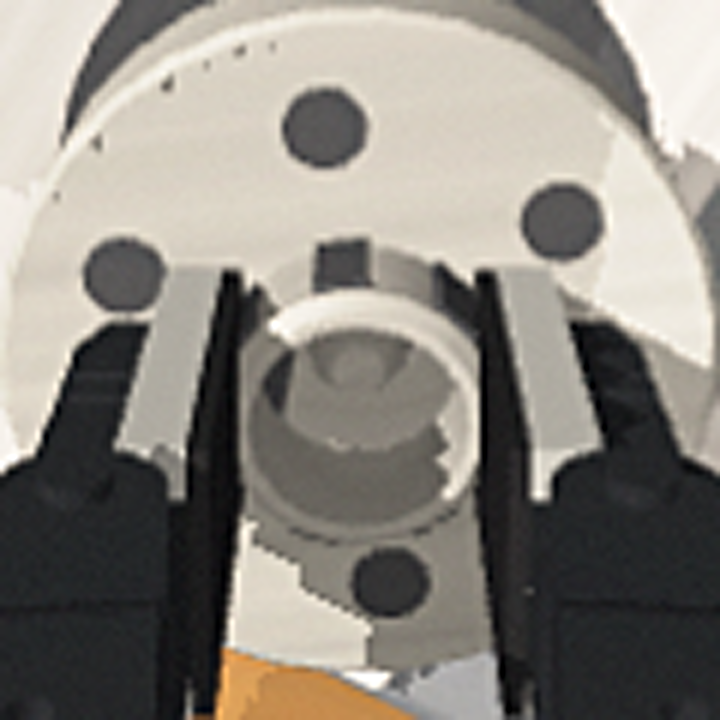

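>>> carry_out:
  rows:
    - [[0,0,0,0,0,-0.12,16],[0,0,0,0,0,-0.06,16],[0,0,0,0,0,0,16]]

```text
time: 14.75
tool_pos: [0.5178, 0.1779, 0.225]
tool_rot: [-0.552, 0.553, -0.441, 0.441]
contact_force: [-1.0, 0.0, -1.8]
gripper_width: 0.25
```

```bash
python3 look.py w21;python3 seg.py w21 250 240 40 9
```

```text
[0.518  0.1779 0.2253] [-0.8 -0.6 -1.7]
```

View pics/w21_z250_240.png

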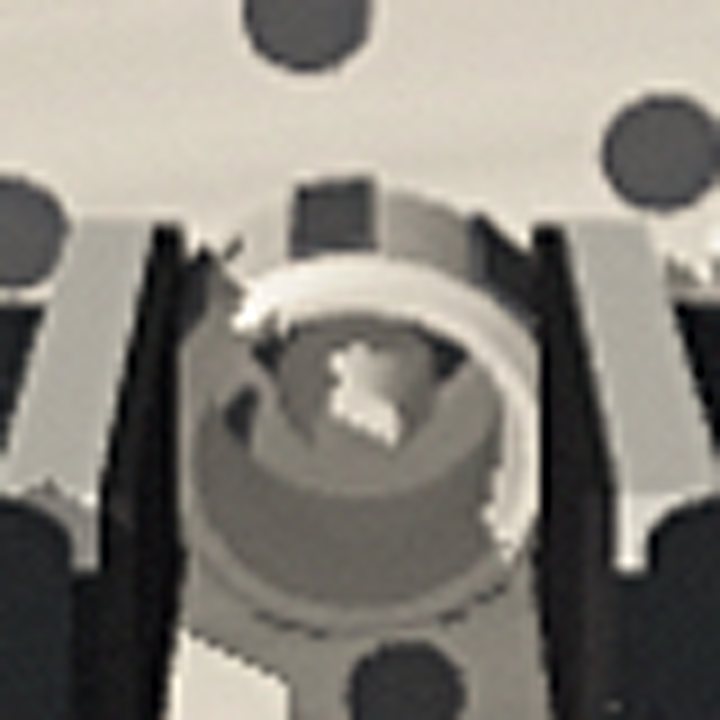

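>>> carry_out:
  rows:
    - [[0,0,0,0,0,-0.06,16],[0,0,0,0,0,0,16]]

```text
time: 15.0
tool_pos: [0.518, 0.1779, 0.223]
tool_rot: [-0.553, 0.553, -0.441, 0.441]
contact_force: [-0.6, 0.2, -1.5]
gripper_width: 0.247
```

>>> carry_out:
  rows:
    - [[0,0,0,0,0,-0.05,16],[0,0,0,0,0,0,16]]

```text
time: 15.2
tool_pos: [0.5181, 0.1779, 0.221]
tool_rot: [-0.553, 0.553, -0.441, 0.441]
contact_force: [-0.9, -0.0, -2.2]
gripper_width: 0.247
```

```bash
python3 look.py w22;python3 seg.py w22 250 240 40 9
```

```text
[0.5181 0.1779 0.2212] [ 0.5 -1.  -2.2]
```

View pics/w22_z250_240.png

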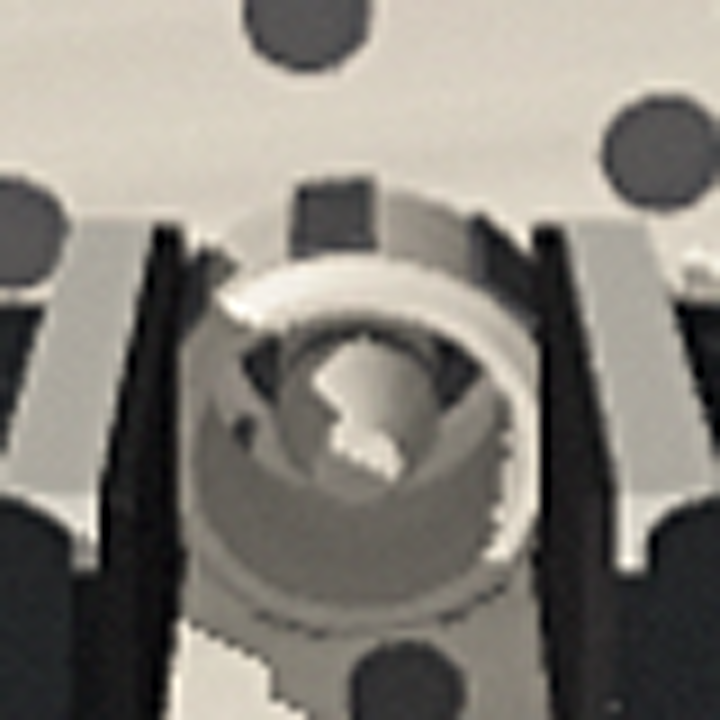

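>>> carry_out:
  rows:
    - [[0,0,0,0,0,-0.05,16],[0,0,0,0,0,0,16]]

```text
time: 15.45
tool_pos: [0.5181, 0.1779, 0.2191]
tool_rot: [-0.553, 0.553, -0.441, 0.441]
contact_force: [0.1, 0.6, -1.8]
gripper_width: 0.246
```

>>> carry_out:
  rows:
    - [[0,0,0,0,0,-0.05,16],[0,0,0,0,0,0,16]]

```text
time: 15.65
tool_pos: [0.518, 0.1779, 0.2169]
tool_rot: [-0.553, 0.553, -0.441, 0.441]
contact_force: [0.4, 0.3, -1.7]
gripper_width: 0.248
```

>>> carry_out:
  rows:
    - [[0,0,0,0,0,-0.05,16],[0,0,0,0,0,0,16]]

```text
time: 15.85
tool_pos: [0.518, 0.1779, 0.2149]
tool_rot: [-0.553, 0.553, -0.441, 0.441]
contact_force: [-0.4, 0.4, -2.1]
gripper_width: 0.249
```

>>> carry_out:
  rows:
    - [[0,0,0,0,0,-0.05,16],[0,0,0,0,0,0,16]]

```text
time: 16.05
tool_pos: [0.518, 0.1779, 0.2129]
tool_rot: [-0.553, 0.553, -0.441, 0.441]
contact_force: [0.1, 0.2, -2.2]
gripper_width: 0.248
```

```bash
python3 look.py w23;python3 seg.py w23 250 240 40 9
```

```text
[0.5181 0.1779 0.213 ] [ 1.3  1.  -1.8]
```

View pics/w23_z250_240.png

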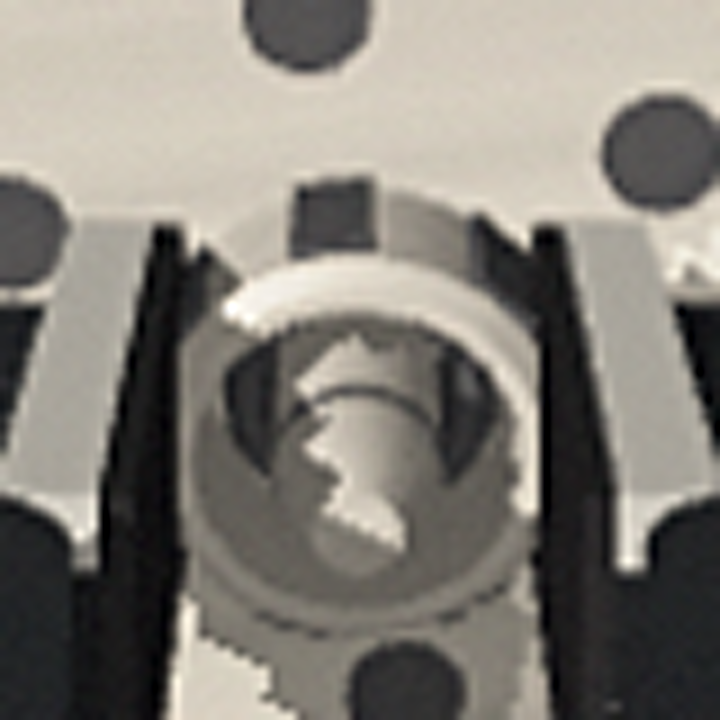

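>>> carry_out:
  rows:
    - [[0,0,0,0,0,-0.05,16],[0,0,0,0,0,0,16]]

```text
time: 16.3
tool_pos: [0.518, 0.1779, 0.211]
tool_rot: [-0.553, 0.553, -0.441, 0.441]
contact_force: [-0.4, 0.6, -2.0]
gripper_width: 0.248
```

>>> carry_out:
  rows:
    - [[0,0,0,0,0,-0.04,16],[0,0,0,0,0,0,16]]

```text
time: 16.5
tool_pos: [0.5181, 0.1779, 0.2096]
tool_rot: [-0.553, 0.553, -0.441, 0.441]
contact_force: [0.1, -0.4, -2.4]
gripper_width: 0.247
```

>>> carry_out:
  rows:
    - [[0,0,0,0,0,-0.03,16],[0,0,0,0,0,0,16]]

```text
time: 16.7
tool_pos: [0.5183, 0.178, 0.2094]
tool_rot: [0.553, -0.553, 0.441, -0.441]
contact_force: [-2.7, -0.5, 4.0]
gripper_width: 0.251
```

Contact came at the expected height (0.2094), so I'm releasing the drum.

>>> carry_out:
  rows:
    - [[0,0,0,0,0,0,28],[0,0,0,0,0,0.02,32],[0,0,0,0,0,0,42],[0,0,0,0,0,0,42],[0,0,0,0,0,0.3,42]]

```text
time: 17.2
tool_pos: [0.5171, 0.1777, 0.2196]
tool_rot: [-0.552, 0.554, -0.442, 0.44]
contact_force: [-0.7, -0.4, -0.9]
gripper_width: 0.492
```

>>> carry_out:
  rows:
    - [[0,0,0,0,0,0.7,50],[0,0,0,0,0,0.9,50],[0,0,0,0,0,0.5,50],[0,0,0,0,-0.3,0,50],[0,0,0,0,0,0,50]]

```text
time: 17.7
tool_pos: [0.5183, 0.165, 0.3059]
tool_rot: [0.553, -0.552, 0.441, -0.442]
contact_force: [-0.4, 0.8, 0.1]
gripper_width: 0.586
```

```bash
python3 look.py w24; python3 seg.py w24 236 190 50 8
python3 - <<'E'
from seg import *
cv2.imwrite('pics/s3.png',cv2.resize(grab_frame('scene')[110:210,270:400],None,fx=5,fy=5,interpolation=2))
a,c=load('w24')
def zz(P): return ((proj(c,P)-[186,140])*8).round()
S=[.5183,.1761]
for z,r in ((.133,.035),(.146,.0125),(.114,.035)):
    q=np.array([zz([S[0]+r*np.cos(t),S[1]+r*np.sin(t),z]) for t in np.linspace(0,6.28,60)]); print(z,r,q.min(0),q.max(0))
E
```

```text
[0.5178 0.1652 0.3045] [-1.5 -0.   0.8]
0.133 0.035 [91. 93.] [710. 691.]
0.146 0.0125 [279. 321.] [511. 545.]
0.114 0.035 [120.  73.] [696. 633.]
```

View pics/w24_z236_190.png

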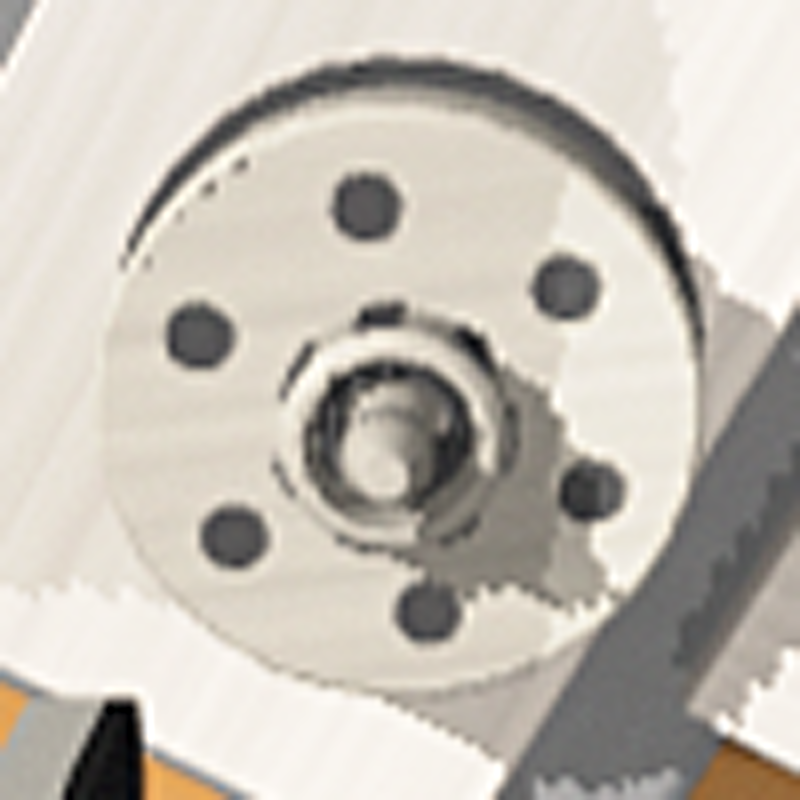

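View pics/s3.png

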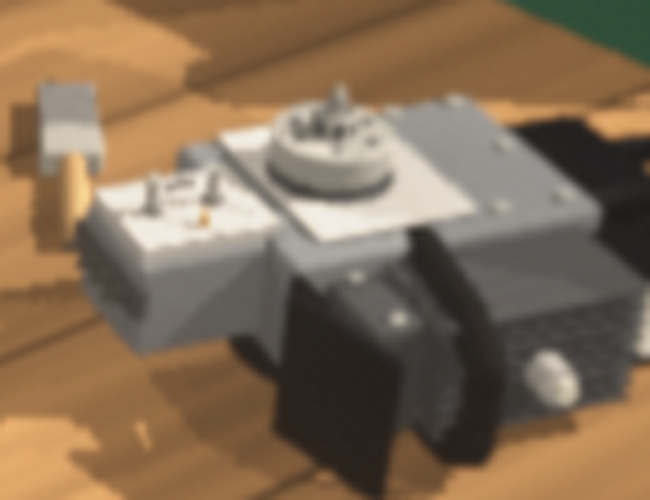

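```bash
python3 - <<'E'
from seg import *
a,c=load('w12')
def zz(P): return ((proj(c,P)-[208,142])*9).round()
S=[.455,-.2543]
for z,r in ((.019,.035),(.032,.0125)):
    q=np.array([zz([S[0]+r*np.cos(t),S[1]+r*np.sin(t),z]) for t in np.linspace(0,6.28,60)]); print(z,r,q.min(0),q.max(0),np.ptp(q,axis=0))
E
python3 seg.py w24 235 250 60 6
```

```text
0.019 0.035 [59. 38.] [683. 646.] [624. 608.]
0.032 0.0125 [253. 266.] [487. 493.] [234. 227.]
```

>>> carry_out:
  rows:
    - [[0,0,0,0.1,-1,0,56],[0,0,0,0.1,-1,0,56],[0,0,0,0.1,-1,0,56],[0,0,0,0.1,-1,0,56],[0,0,0,0.1,-1,0,56]]

```text
time: 18.3
tool_pos: [0.5374, -0.0354, 0.3033]
tool_rot: [-0.552, 0.553, -0.442, 0.44]
contact_force: [0.8, 0.2, -0.0]
gripper_width: 0.657
```

>>> carry_out:
  rows:
    - [[0,0,0,0.1,-1,0,56],[0,0,0,0.1,-1,0,56],[0,0,0,0.1,-1,0,56],[0,0,0,0.1,-1,-0.3,56],[0,0,0,0.1,-1,-0.4,56]]

```text
time: 18.8
tool_pos: [0.558, -0.2356, 0.2762]
tool_rot: [0.553, -0.553, 0.441, -0.441]
contact_force: [0.8, 0.5, -0.0]
gripper_width: 0.657
```

>>> carry_out:
  rows:
    - [[0,0,0,0.1,-1,-0.4,56],[0,0,0,0.1,-1,-0.4,56],[0,0,0,0.1,-1,-0.4,56],[0,0,0,0,-0.5,0,56],[0,0,0,0,0,0,56]]

```text
time: 19.3
tool_pos: [0.5691, -0.3758, 0.2271]
tool_rot: [-0.552, 0.552, -0.443, 0.441]
contact_force: [0.8, 0.1, 1.0]
gripper_width: 0.655
```

```bash
python3 look.py w25
python3 - <<'E'
from h import *
c=cam('wrist'); print(proj(c,[.5722,-.3888,.012])); print(state()['joint_pos'].round(2))
E
```

```text
[ 0.5697 -0.3744  0.2283] [ 0.  -0.   0.8]
[262.58363503 182.33075261]
[-0.69  0.24  1.54  0.    1.37  0.66]
```

View pics/w25.png

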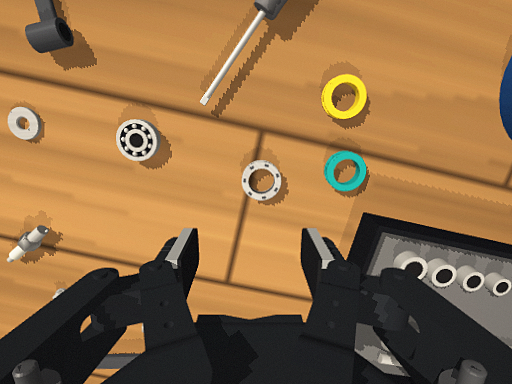

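```bash
python3 seg.py w25 262 180 30 12
```

```text
(no output)
```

View pics/w25_z262_180.png

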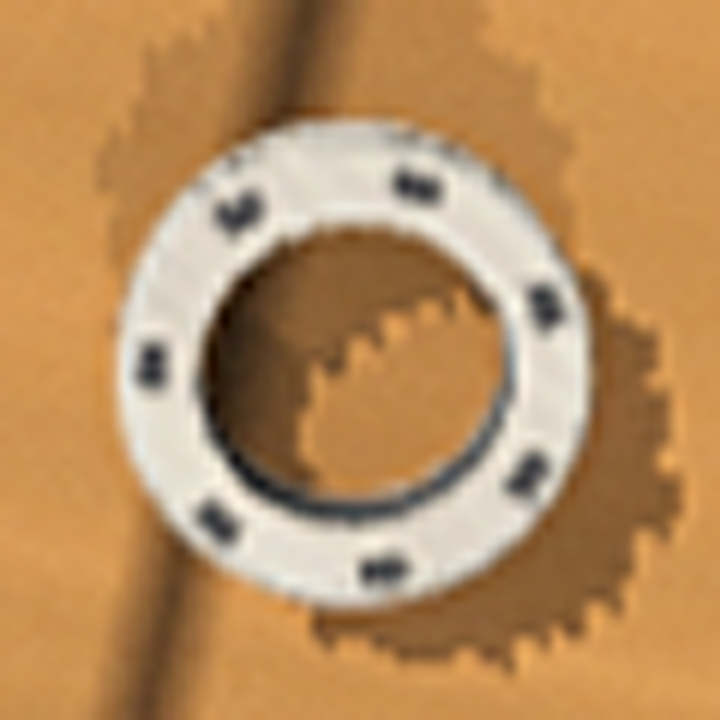

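Run:
```python
from seg import *
a,c=load('w25'); H=onz(c,261.65,180.7,.012); p,Rm=tool(); T=H-[.0007,-.0013,0]; print(H,p,(T-p)/.04)
```

```text
[ 0.57303466 -0.38868103  0.012     ] [ 0.56973316 -0.37436877  0.22828245] [ 0.0650374  -0.32530639 -5.40706136]
```

>>> carry_out:
  rows:
    - [[0,0,0,0.07,-0.32,-0.5,56],[0,0,0,0,0,-0.9,56],[0,0,0,0,0,-0.9,56],[0,0,0,0,0,-0.5,56],[0,0,0,0,0,0,56]]

```text
time: 19.85
tool_pos: [0.5715, -0.3834, 0.1134]
tool_rot: [0.553, -0.553, 0.443, -0.438]
contact_force: [0.3, 1.0, -0.6]
gripper_width: 0.657
```

```bash
python3 look.py w26
```

```text
[ 0.5727 -0.3846  0.1162] [-0.2 -0.3  0.8]
```

View pics/w26.png

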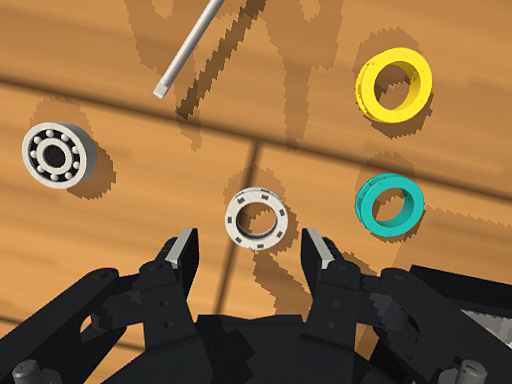

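```bash
python3 - <<'E'
from seg import *
a,c=load('w26'); print(proj(c,[.5730,-.3887,.012])); print(tool()[0])
E
python3 seg.py w26 257 216 40 9
```

```text
[257.01786441 221.11968542]
[ 0.57265055 -0.38464797  0.11619644]
```

View pics/w26_z257_216.png

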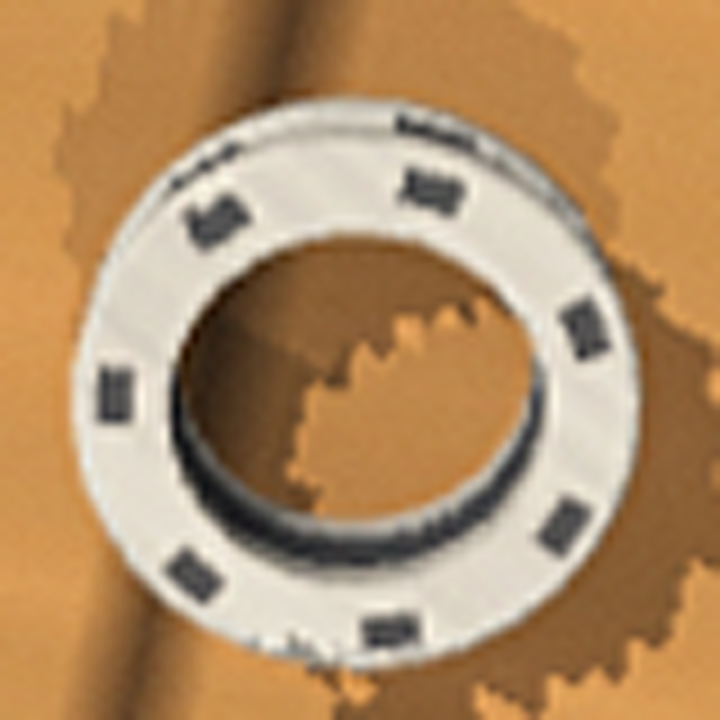

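>>> carry_out:
  rows:
    - [[0,0,0,0,-0.06,-0.4,56],[0,0,0,0,0,-0.4,56],[0,0,0,0,0,-0.1,56],[0,0,0,0,0,0,56]]

```text
time: 20.3
tool_pos: [0.5724, -0.3887, 0.0799]
tool_rot: [0.553, -0.553, 0.442, -0.44]
contact_force: [-0.1, -0.6, -0.2]
gripper_width: 0.664
```

```bash
python3 look.py w27;python3 seg.py w27 250 240 60 6
```

```text
[ 0.5727 -0.3891  0.0808] [-0.3  0.9 -0.2]
```

View pics/w27_z250_240.png

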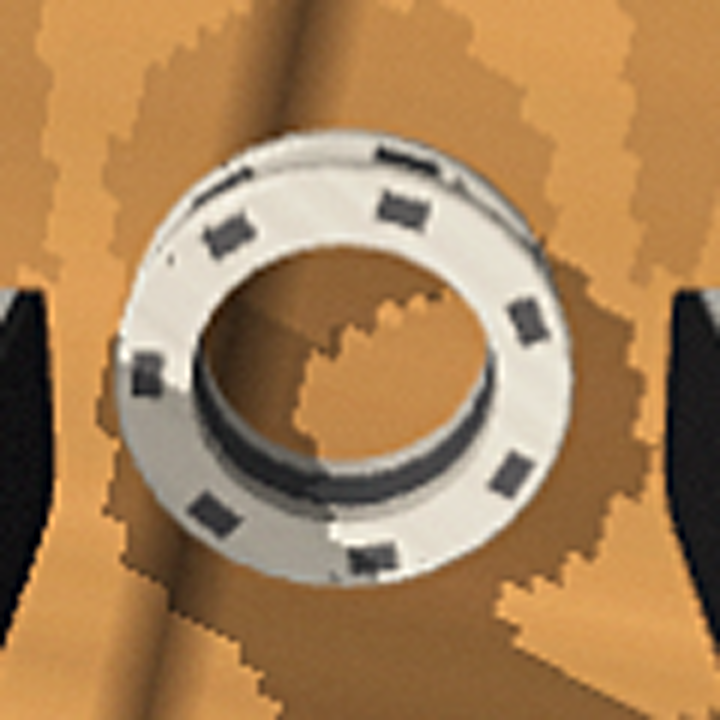

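>>> carry_out:
  rows:
    - [[0,0,0,-0.01,0.035,-0.15,56],[0,0,0,0,0,0,52],[0,0,0,0,0,0,46],[0,0,0,0,0,0,38],[0,0,0,0,0,0,34]]

```text
time: 20.85
tool_pos: [0.5729, -0.3881, 0.0761]
tool_rot: [-0.553, 0.553, -0.441, 0.441]
contact_force: [-0.5, 0.9, 2.4]
gripper_width: 0.442
```

```bash
python3 look.py w28;python3 seg.py w28 250 240 60 6
```

```text
[ 0.5729 -0.3882  0.0762] [-0.9  1.1  3. ]
```

View pics/w28_z250_240.png

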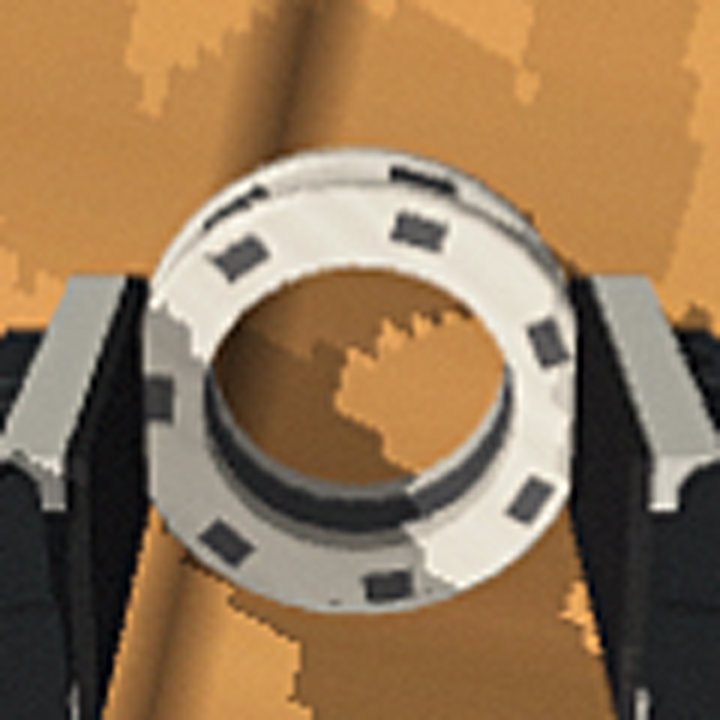

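Run:
```python
from seg import *
a,c=load('w28'); p,Rm=tool(); H=onz(c,250.0,246.3,.012); print(H,p,H-p)
```

```text
[ 0.57438201 -0.38932187  0.012     ] [ 0.5729135  -0.38815935  0.07615042] [ 0.00146851 -0.00116252 -0.06415042]
```

>>> carry_out:
  rows:
    - [[0,0,0,0,0,0.1,34],[0,0,0,0,0,0.4,34],[0,0,0,0,0,0.7,34],[0,0,0,0,0,0.8,34],[0,0,0,0,0,0.8,34]]

```text
time: 21.4
tool_pos: [0.5724, -0.3877, 0.1891]
tool_rot: [-0.553, 0.553, -0.441, 0.441]
contact_force: [-0.0, -0.4, 0.2]
gripper_width: 0.439
```

>>> carry_out:
  rows:
    - [[0,0,0,0,0.3,0.8,34],[0,0,0,-0.05,0.6,0.8,34],[0,0,0,-0.1,0.8,0.8,34],[0,0,0,-0.1,0.9,0.6,34],[0,0,0,-0.1,0.9,0.2,34]]

```text
time: 21.9
tool_pos: [0.5591, -0.2473, 0.3208]
tool_rot: [0.553, -0.552, 0.439, -0.444]
contact_force: [1.2, 0.0, -0.1]
gripper_width: 0.441
```

>>> carry_out:
  rows:
    - [[0,0,0,-0.1,0.9,0,34],[0,0,0,-0.1,0.9,0,34],[0,0,0,-0.1,0.9,0,34],[0,0,0,-0.1,0.9,0,34],[0,0,0,-0.1,0.9,0,34]]

```text
time: 22.4
tool_pos: [0.538, -0.0664, 0.3164]
tool_rot: [0.553, -0.552, 0.441, -0.442]
contact_force: [-0.1, -0.5, -0.5]
gripper_width: 0.443
```

>>> carry_out:
  rows:
    - [[0,0,0,-0.1,0.9,0,34],[0,0,0,-0.1,0.9,0,34],[0,0,0,-0.1,0.9,0,34],[0,0,0,-0.1,0.9,0,34],[0,0,0,-0.1,0.7,0,34]]

```text
time: 22.9
tool_pos: [0.5179, 0.106, 0.3164]
tool_rot: [0.553, -0.553, 0.44, -0.441]
contact_force: [0.7, -0.1, -0.3]
gripper_width: 0.443
```

```bash
python3 look.py w29
```

```text
[0.5173 0.1089 0.3164] [-1.1  2.3 -1.2]
```

View pics/w29.png

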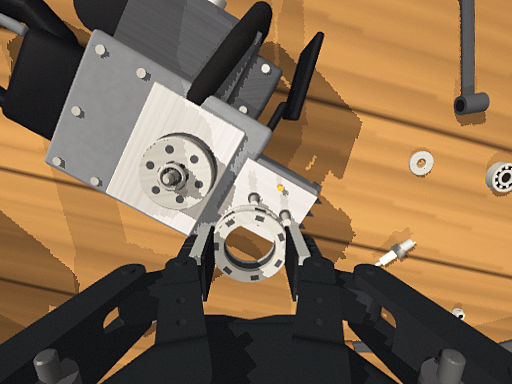

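```bash
python3 - <<'E'
from seg import *
a,c=load('w24')
for u,v in ((236,194.6),): print(onz(c,u,v,.146))
print(onz(c,186+400/8,140+391/8,.133))
E
python3 - <<'E'
import sys; sys.path.insert(0,'.')
import os; os.chdir('.')
from seg import *
zoom('w24',236,195,20,30)
zoom('w29',172,177,25,20)
E
```

```text
[0.51821354 0.17552002 0.146     ]
[0.51970902 0.17644661 0.133     ]
```

View pics/w24_z236_195.png

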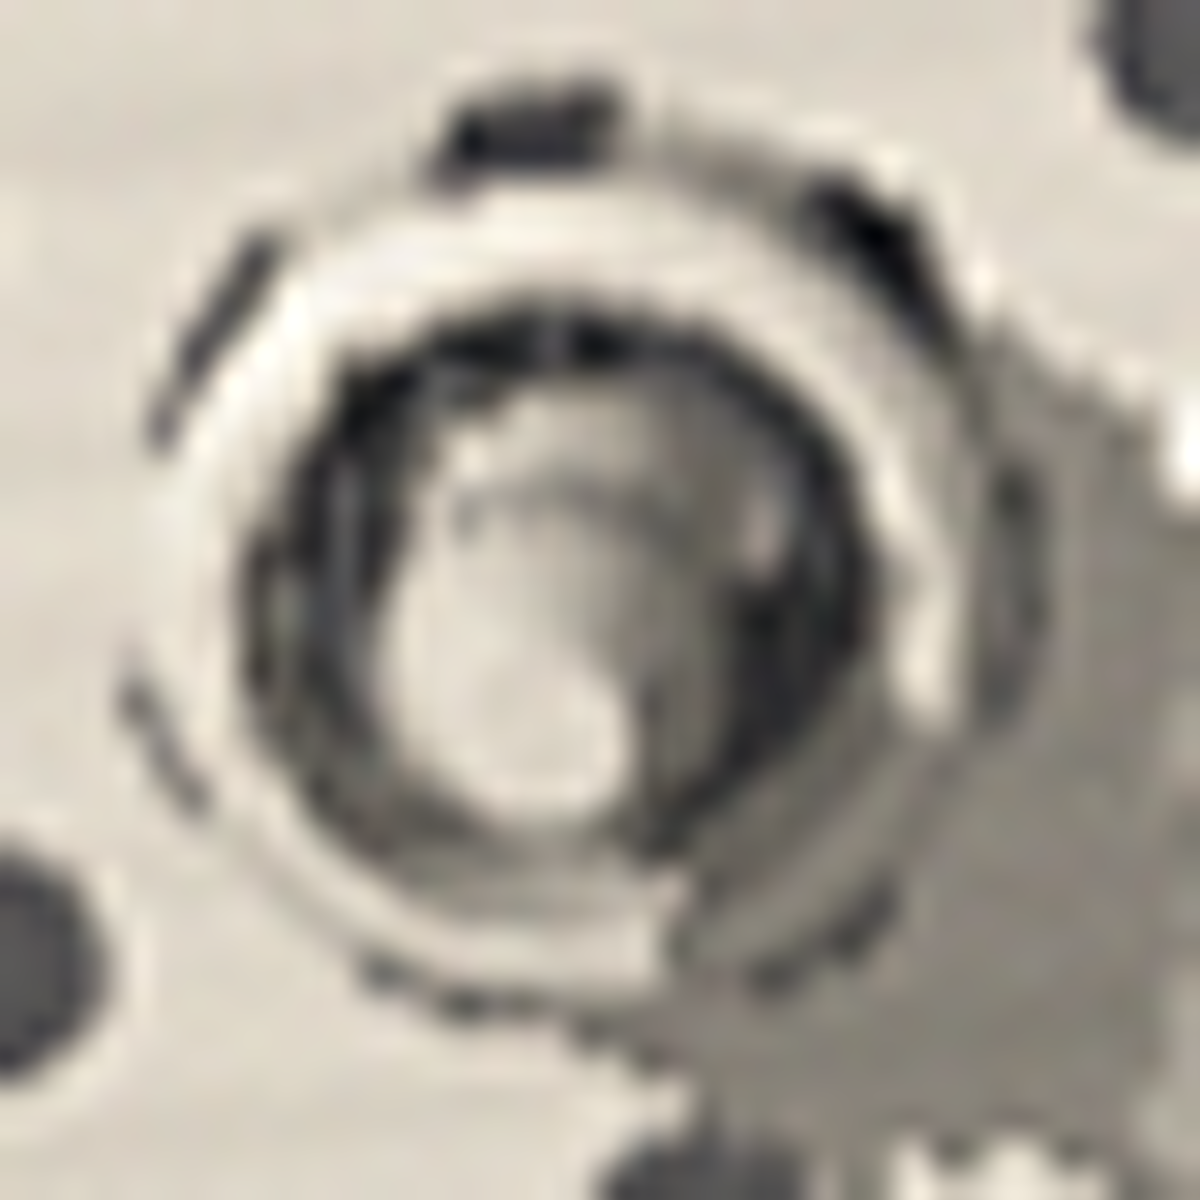

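View pics/w29_z172_177.png

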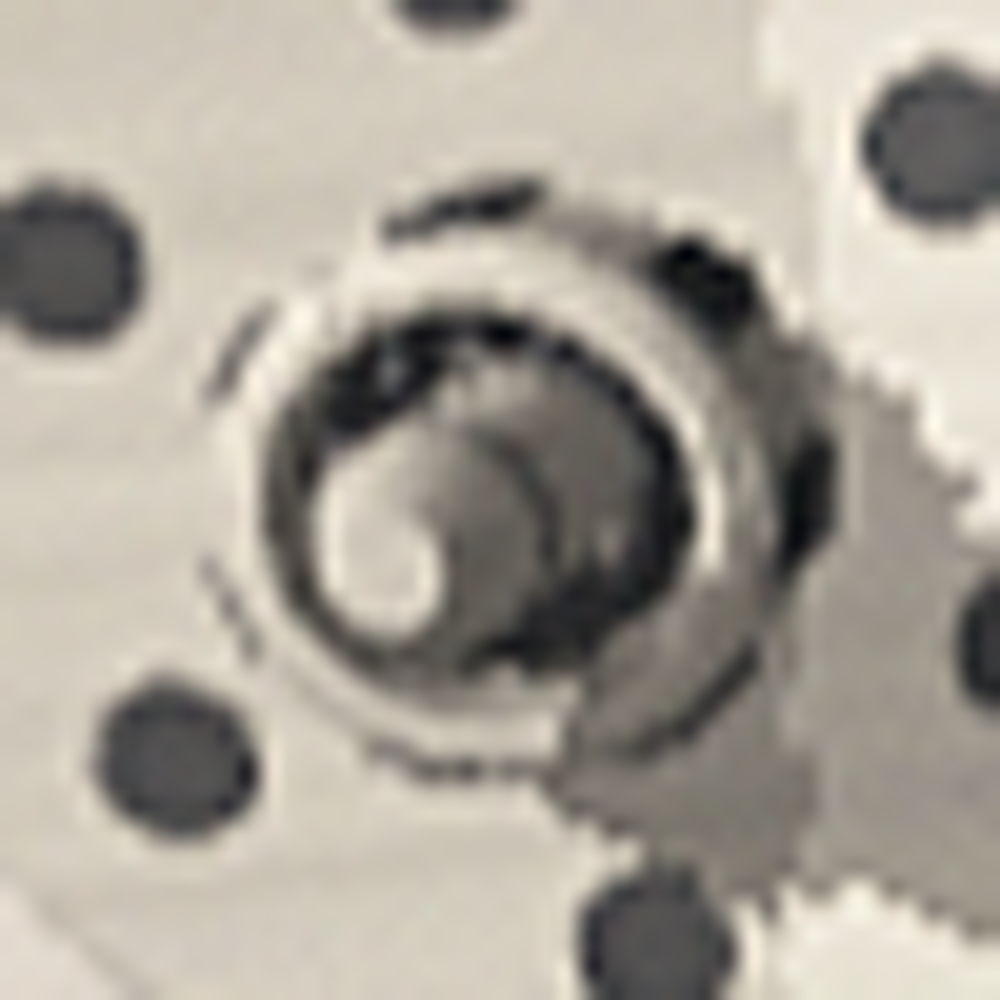

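Run:
```python
from seg import *
for n,u,v in (('w24',234.7,194.7),('w29',171.5,177.25)):
    a,c=load(n); print(onz(c,u,v,.146))
print(tool()[0])
```

```text
[0.51787913 0.17659221 0.146     ]
[0.51765068 0.17565272 0.146     ]
[0.51729897 0.10886601 0.31637745]
```

>>> carry_out:
  rows:
    - [[0,0,0,0,0.8,0,34],[0,0,0,0,0.7,-0.2,34],[0,0,0,0,0.22,-0.6,34],[0,0,0,0,0,-0.6,34],[0,0,0,0,0,-0.2,34]]

```text
time: 23.45
tool_pos: [0.5172, 0.173, 0.2491]
tool_rot: [-0.552, 0.554, -0.442, 0.44]
contact_force: [-1.0, -1.0, -1.5]
gripper_width: 0.441
```

>>> carry_out:
  rows:
    - [[0,0,0,0,0,0,34]]

```text
time: 23.55
tool_pos: [0.5178, 0.1726, 0.2503]
tool_rot: [-0.552, 0.553, -0.442, 0.441]
contact_force: [0.8, 0.0, -1.1]
gripper_width: 0.442
```

```bash
python3 look.py w30;python3 seg.py w30 250 240 60 6
```

```text
[0.5186 0.1726 0.2518] [ 0.4 -0.6  0.3]
```

View pics/w30_z250_240.png

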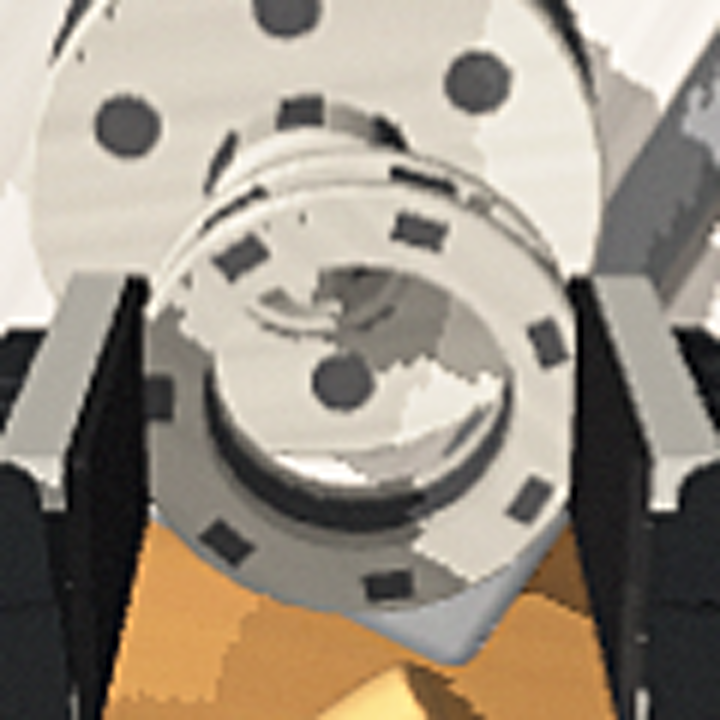

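>>> carry_out:
  rows:
    - [[0,0,0,-0.03,0.125,0,34],[0,0,0,0,0,-0.2,34],[0,0,0,0,0,-0.15,34],[0,0,0,0,0,0,34]]

```text
time: 24.0
tool_pos: [0.5168, 0.1778, 0.236]
tool_rot: [-0.552, 0.553, -0.442, 0.441]
contact_force: [-0.7, -0.2, -1.7]
gripper_width: 0.44
```

```bash
python3 look.py w31;python3 seg.py w31 250 240 60 6
```

```text
[0.517  0.1778 0.2365] [-0.7  0.5 -0.9]
```

View pics/w31_z250_240.png

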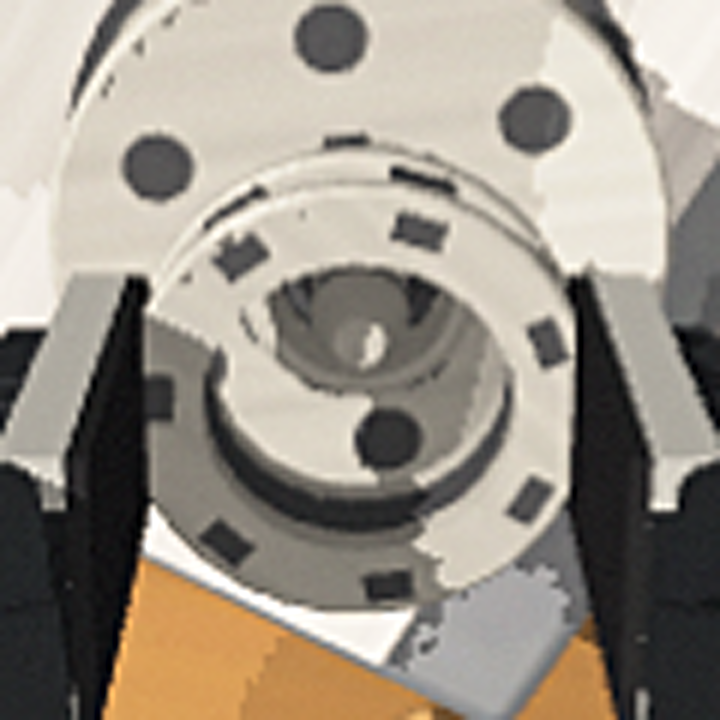

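>>> carry_out:
  rows:
    - [[0,0,0,0,0,-0.15,34],[0,0,0,0,0,-0.1,34],[0,0,0,0,0,0,34]]

```text
time: 24.35
tool_pos: [0.5169, 0.1778, 0.2262]
tool_rot: [-0.552, 0.553, -0.441, 0.441]
contact_force: [-0.7, -0.0, -1.6]
gripper_width: 0.442
```

```bash
python3 look.py w32;python3 seg.py w32 250 240 40 10
python3 - <<'E'
from seg import *
a,c=load('w32')
for S in ((.5178,.1763),):
  for z,r in ((.146,.0125),):
    q=np.array([(proj(c,[S[0]+r*np.cos(t),S[1]+r*np.sin(t),z])-[210,200])*10 for t in np.linspace(0,6.28,60)]).round(); print(z,r,q.min(0),q.max(0))
E
```

```text
[0.5171 0.1779 0.2266] [-0.3  0.3 -1.2]
0.146 0.0125 [190. 144.] [617. 537.]
```

View pics/w32_z250_240.png

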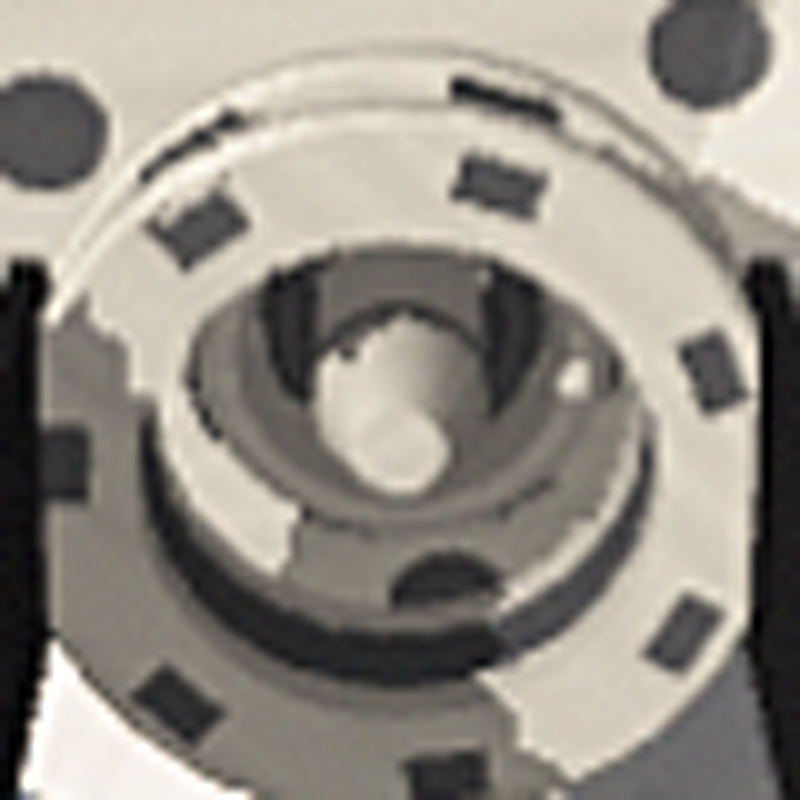

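>>> carry_out:
  rows:
    - [[0,0,0,0.01,0,-0.08,34],[0,0,0,0,0,0,34]]

```text
time: 24.6
tool_pos: [0.5176, 0.1779, 0.2237]
tool_rot: [-0.553, 0.553, -0.441, 0.441]
contact_force: [-0.5, -0.0, -1.1]
gripper_width: 0.442
```

>>> carry_out:
  rows:
    - [[0,0,0,0,0,-0.05,34],[0,0,0,0,0,0,34]]

```text
time: 24.8
tool_pos: [0.5176, 0.1779, 0.2218]
tool_rot: [-0.553, 0.553, -0.441, 0.441]
contact_force: [0.2, 0.2, -0.3]
gripper_width: 0.446
```

```bash
python3 look.py w33;python3 seg.py w33 250 240 40 10
```

```text
[0.5177 0.1779 0.222 ] [-0.4 -0.3 -1. ]
```

View pics/w33_z250_240.png

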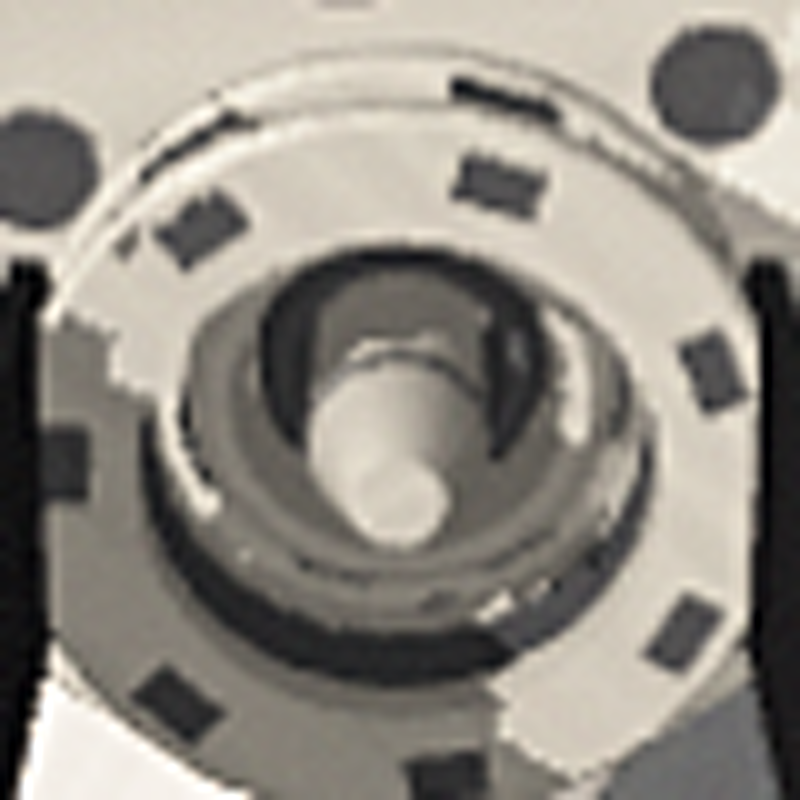

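>>> carry_out:
  rows:
    - [[0,0,0,0.03,0.005,0,34],[0,0,0,0,0,-0.05,34],[0,0,0,0,0,0,34]]

```text
time: 25.15
tool_pos: [0.5189, 0.1781, 0.2198]
tool_rot: [-0.553, 0.553, -0.441, 0.441]
contact_force: [0.4, 0.2, -0.7]
gripper_width: 0.442
```

>>> carry_out:
  rows:
    - [[0,0,0,0,0,-0.05,34],[0,0,0,0,0,0,34]]

```text
time: 25.35
tool_pos: [0.5187, 0.1781, 0.2176]
tool_rot: [-0.553, 0.553, -0.441, 0.441]
contact_force: [-0.1, -0.5, -0.6]
gripper_width: 0.446
```

>>> carry_out:
  rows:
    - [[0,0,0,0,0,-0.05,34],[0,0,0,0,0,0,34]]

```text
time: 25.55
tool_pos: [0.5188, 0.1781, 0.2157]
tool_rot: [-0.553, 0.553, -0.441, 0.441]
contact_force: [-0.6, -0.6, -1.3]
gripper_width: 0.443
```

```bash
python3 look.py w34;python3 seg.py w34 250 240 40 10
```

```text
[0.5188 0.1781 0.2157] [-0.3 -0.8 -0.9]
```

View pics/w34_z250_240.png

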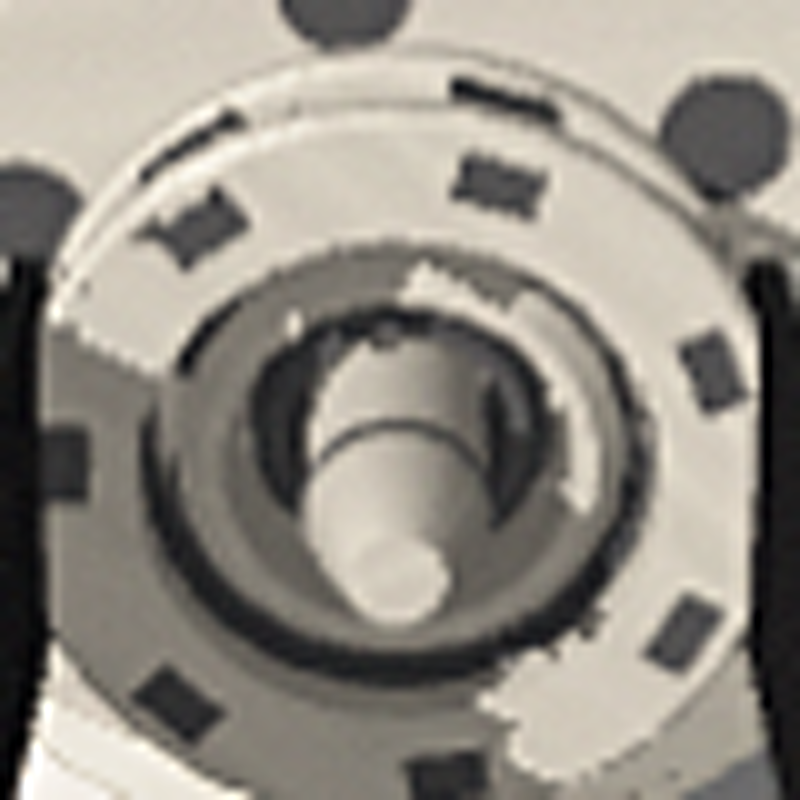

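>>> carry_out:
  rows:
    - [[0,0,0,0,0,-0.08,34],[0,0,0,0,0,0,34]]

```text
time: 25.8
tool_pos: [0.5188, 0.1781, 0.2123]
tool_rot: [-0.553, 0.553, -0.441, 0.441]
contact_force: [-0.6, -0.3, -1.4]
gripper_width: 0.444
```

>>> carry_out:
  rows:
    - [[0,0,0,0,0,-0.05,34],[0,0,0,0,0,0,34]]

```text
time: 26.0
tool_pos: [0.5189, 0.1781, 0.2106]
tool_rot: [-0.553, 0.553, -0.441, 0.441]
contact_force: [0.3, -0.4, -0.9]
gripper_width: 0.442
```

>>> carry_out:
  rows:
    - [[0,0,0,0,0,-0.03,34],[0,0,0,0,0,0,34]]

```text
time: 26.2
tool_pos: [0.5189, 0.1781, 0.2095]
tool_rot: [-0.553, 0.553, -0.441, 0.441]
contact_force: [-0.9, -0.4, -0.7]
gripper_width: 0.442
```

>>> carry_out:
  rows:
    - [[0,0,0,0,0,-0.03,34],[0,0,0,0,0,0,34]]

```text
time: 26.4
tool_pos: [0.519, 0.1782, 0.2091]
tool_rot: [-0.553, 0.553, -0.441, 0.441]
contact_force: [-3.0, -0.7, 2.7]
gripper_width: 0.443
```

Contact came at 0.2091 (expected 0.2092), so I'm releasing the rim.

>>> carry_out:
  rows:
    - [[0,0,0,0,0,0,44],[0,0,0,0,0,0.02,48],[0,0,0,0,0,0,58],[0,0,0,0,0,0,58],[0,0,0,0,0,0.3,58]]

```text
time: 26.9
tool_pos: [0.5179, 0.1779, 0.2196]
tool_rot: [-0.552, 0.554, -0.442, 0.44]
contact_force: [0.0, 0.1, -0.0]
gripper_width: 0.684
```

>>> carry_out:
  rows:
    - [[0,0,0,0,0,0.7,58],[0,0,0,0,0,0.9,58],[0,0,0,0,0,0.5,58],[0,0,0,0,-0.3,0,58],[0,0,0,0,0,0,58]]

```text
time: 27.4
tool_pos: [0.5191, 0.1651, 0.3059]
tool_rot: [0.553, -0.552, 0.441, -0.442]
contact_force: [-0.6, -0.3, -1.3]
gripper_width: 0.679
```

```bash
python3 look.py w35; python3 seg.py w35 236 195 50 8
python3 - <<'E'
from seg import *
a,c=load('w35')
def zz(P): return ((proj(c,P)-[186,145])*8).round()
S=[.5183,.1763]
for z,r in ((.145,.021),(.146,.0125),(.16,.0025),(.133,.035)):
    q=np.array([zz([S[0]+r*np.cos(t),S[1]+r*np.sin(t),z]) for t in np.linspace(0,6.28,60)]); print(z,r,q.min(0),q.max(0))
E
```

```text
[0.5186 0.1654 0.3045] [-0.1  0.7 -0.4]
0.145 0.021 [199. 208.] [588. 582.]
0.146 0.0125 [277. 289.] [509. 512.]
0.16 0.0025 [362. 417.] [411. 464.]
0.133 0.035 [90. 61.] [707. 657.]
```

View pics/w35_z236_195.png

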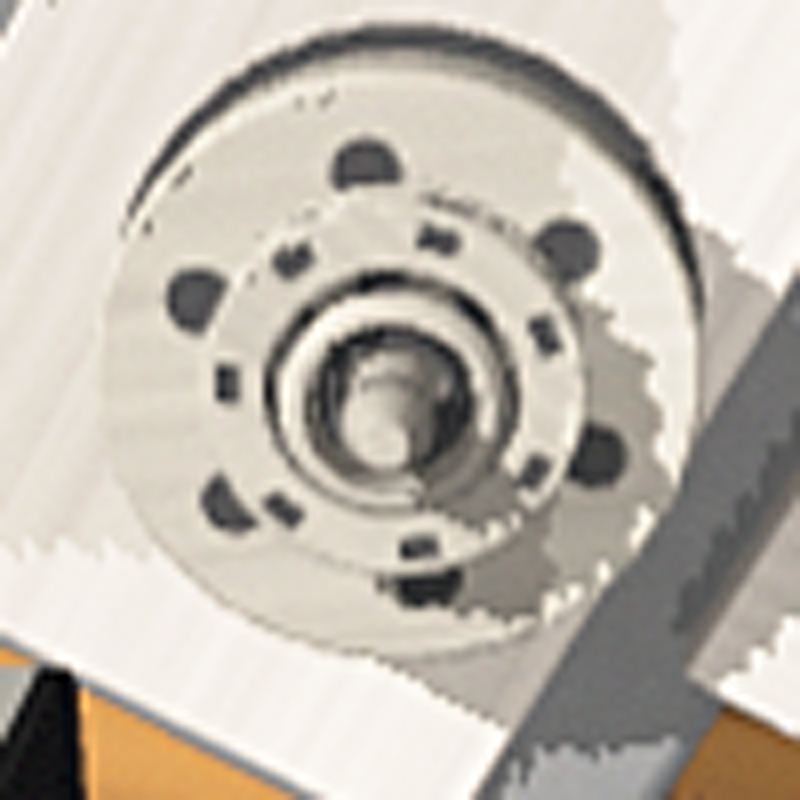

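>>> carry_out:
  rows:
    - [[0,0,0,0.17,-0.9,0,50],[0,0,0,0.17,-0.9,0,50],[0,0,0,0.17,-0.9,0,50],[0,0,0,0.17,-0.9,0,50],[0,0,0,0.17,-0.9,0,50]]

```text
time: 27.95
tool_pos: [0.5522, -0.0152, 0.303]
tool_rot: [-0.552, 0.553, -0.442, 0.44]
contact_force: [0.1, 0.4, 0.5]
gripper_width: 0.585
```

>>> carry_out:
  rows:
    - [[0,0,0,0.17,-0.9,-0.4,48],[0,0,0,0.17,-0.9,-0.5,48],[0,0,0,0.17,-0.9,-0.5,48],[0,0,0,0,-0.2,-0.5,48],[0,0,0,0,0,0,48]]

```text
time: 28.45
tool_pos: [0.5707, -0.1305, 0.2234]
tool_rot: [-0.551, 0.553, -0.445, 0.438]
contact_force: [-0.3, 0.4, -0.7]
gripper_width: 0.565
```

```bash
python3 look.py w36
python3 - <<'E'
from h import *
c=cam('wrist'); print(proj(c,[.5755,-.132,.005]))
E
```

```text
[ 0.5716 -0.1298  0.2257] [0.2 0.3 0.2]
[252.02061097 176.69057362]
```

View pics/w36.png

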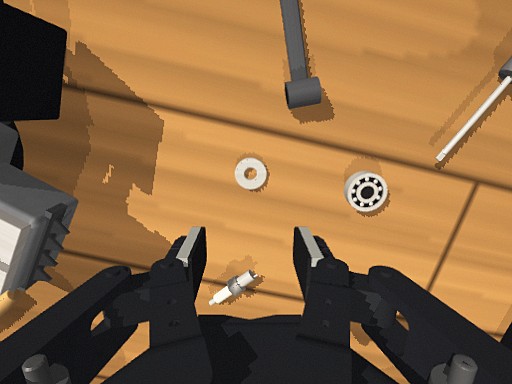

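```bash
python3 seg.py w36 251 173 25 14
```

```text
(no output)
```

View pics/w36_z251_173.png

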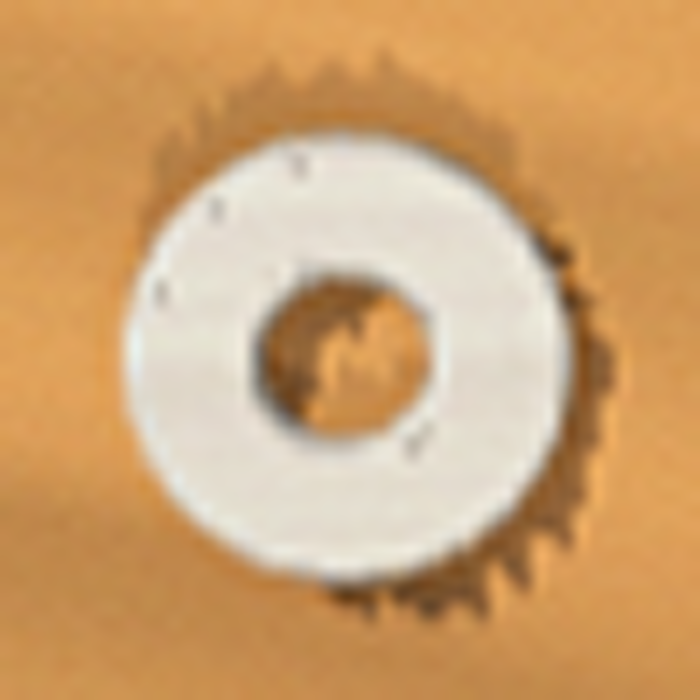

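Run:
```python
from seg import *
a,c=load('w36'); H=onz(c,250.9,173.4,.005); p,Rm=tool(); T=H-[.001,-.0013,0]; print(H,p,(T-p)/.04)
```

```text
[ 0.577584   -0.13048581  0.005     ] [ 0.57161719 -0.12978154  0.22569495] [ 0.12417041  0.01489337 -5.51737372]
```

>>> carry_out:
  rows:
    - [[0,0,0,0.12,0.01,-0.6,48],[0,0,0,0,0,-0.9,48],[0,0,0,0,0,-0.9,48],[0,0,0,0,0,-0.8,48],[0,0,0,0,0,0,48]]

```text
time: 29.0
tool_pos: [0.5751, -0.1272, 0.0967]
tool_rot: [-0.552, 0.554, -0.444, 0.437]
contact_force: [-0.9, 0.6, 0.1]
gripper_width: 0.565
```

```bash
python3 look.py w37;python3 seg.py w37 250 240 60 6
```

```text
[ 0.5768 -0.1279  0.0997] [ 0.3 -0.1  0.1]
```

View pics/w37_z250_240.png

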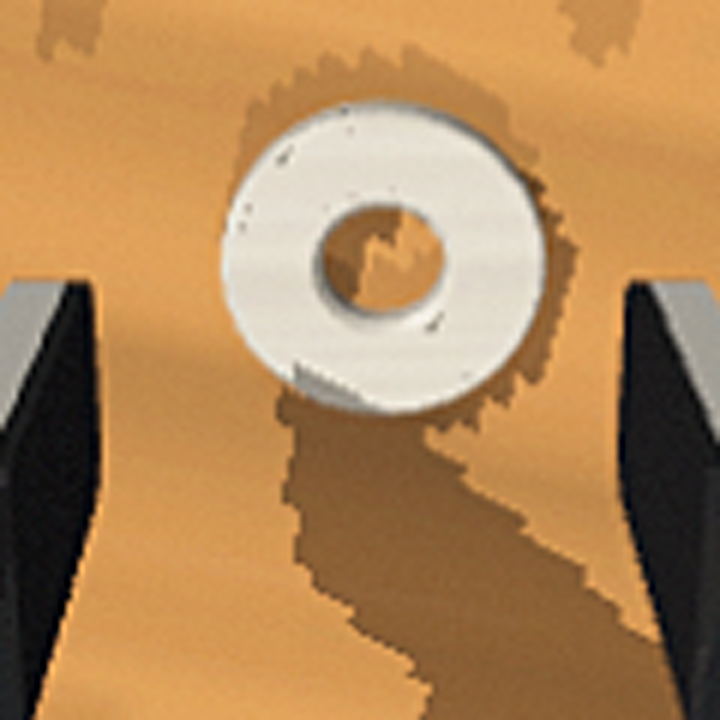

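Run:
```python
from seg import *
a,c=load('w37'); H=onz(c,253.8,222.7,.005); p,Rm=tool(); T=H-[.001,-.0013,0]; print(H,p,(T-p)/.04)
```

```text
[ 0.57849265 -0.12981954  0.005     ] [ 0.57684834 -0.12794789  0.09967944] [ 0.0161078  -0.0142913  -2.36698591]
```

Now down to 0.0745.

>>> carry_out:
  rows:
    - [[0,0,0,0.01,0.01,-0.3,48],[0,0,0,0,0,-0.28,48],[0,0,0,0,0,0,48],[0,0,0,0,0,0,48]]

```text
time: 29.45
tool_pos: [0.5787, -0.1291, 0.0785]
tool_rot: [0.553, -0.553, 0.441, -0.441]
contact_force: [0.2, 0.2, -0.2]
gripper_width: 0.559
```

```bash
python3 look.py w38;python3 seg.py w38 250 240 60 6
```

```text
[ 0.5789 -0.1292  0.0787] [ 0.1  0.2 -0.6]
```

View pics/w38_z250_240.png

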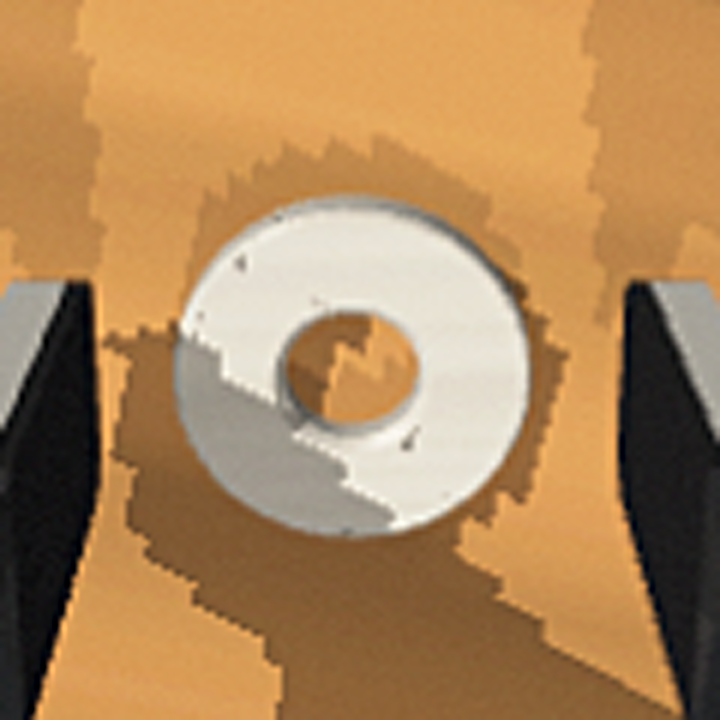

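>>> carry_out:
  rows:
    - [[0,0,0,-0.01,0.01,-0.12,48],[0,0,0,0,0,0,48],[0,0,0,0,0,0,42],[0,0,0,0,0,0,36],[0,0,0,0,0,0,28]]

```text
time: 30.0
tool_pos: [0.5784, -0.1288, 0.0739]
tool_rot: [0.553, -0.553, 0.441, -0.441]
contact_force: [-1.1, 0.1, 1.7]
gripper_width: 0.344
```

>>> carry_out:
  rows:
    - [[0,0,0,0,0,0,26],[0,0,0,0,0,0,26]]

```text
time: 30.2
tool_pos: [0.5785, -0.1288, 0.0739]
tool_rot: [0.553, -0.553, 0.441, -0.441]
contact_force: [-1.7, 0.1, 4.6]
gripper_width: 0.342
```

```bash
python3 look.py w39;python3 seg.py w39 250 240 60 6
```

```text
[ 0.5784 -0.1288  0.0739] [-1.7 -0.1  5. ]
```

View pics/w39_z250_240.png

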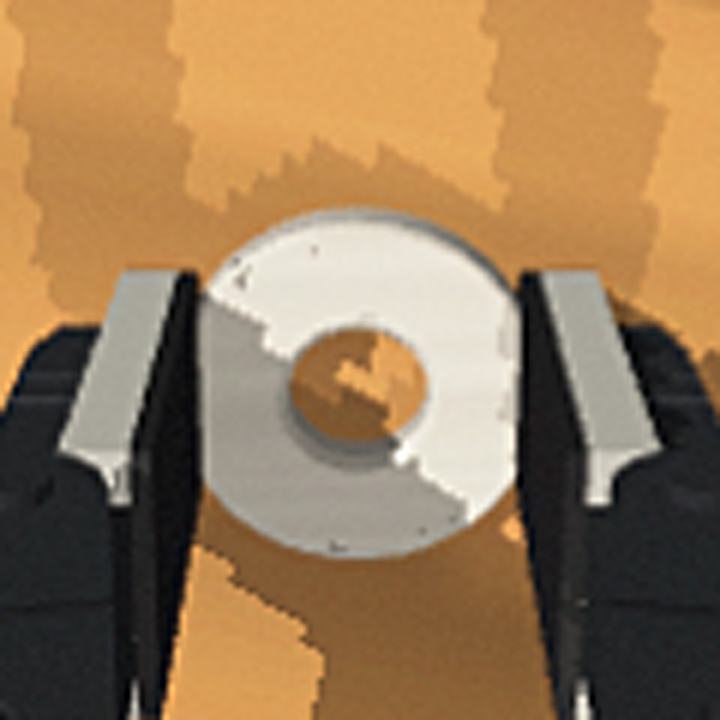

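Run:
```python
from seg import *
a,c=load('w39'); p,Rm=tool(); H=onz(c,249.8,244.7,.005); print(H-p)
```

```text
[ 5.43218275e-05 -1.35762960e-03 -6.88799150e-02]
```

>>> carry_out:
  rows:
    - [[0,0,0,0,0,0.1,26],[0,0,0,0,0,0.4,26],[0,0,0,0,0,0.7,26],[0,0,0,0,0,0.8,26],[0,0,0,0,0,0.8,26]]

```text
time: 30.75
tool_pos: [0.5779, -0.1286, 0.187]
tool_rot: [0.553, -0.553, 0.441, -0.441]
contact_force: [0.3, 0.3, 0.8]
gripper_width: 0.338
```

>>> carry_out:
  rows:
    - [[0,0,0,0,0.3,0.8,26],[0,0,0,-0.1,0.6,0.8,26],[0,0,0,-0.2,0.8,0.8,26],[0,0,0,-0.2,0.8,0.6,26],[0,0,0,-0.2,0.8,0.2,26]]

```text
time: 31.25
tool_pos: [0.5507, 0.0043, 0.3184]
tool_rot: [0.554, -0.551, 0.439, -0.443]
contact_force: [0.6, 0.7, -0.3]
gripper_width: 0.344
```

>>> carry_out:
  rows:
    - [[0,0,0,-0.2,0.8,0,26],[0,0,0,-0.2,0.8,0,26],[0,0,0,-0.2,0.8,0,26],[0,0,0,-0.2,0.8,0,26],[0,0,0,0,0,0,26]]

```text
time: 31.75
tool_pos: [0.517, 0.1342, 0.3142]
tool_rot: [0.554, -0.553, 0.44, -0.44]
contact_force: [-0.3, -0.2, -0.4]
gripper_width: 0.338
```

```bash
python3 look.py w40
```

```text
[0.5176 0.1326 0.3141] [ 0.6 -0.3  0.4]
```

View pics/w40.png

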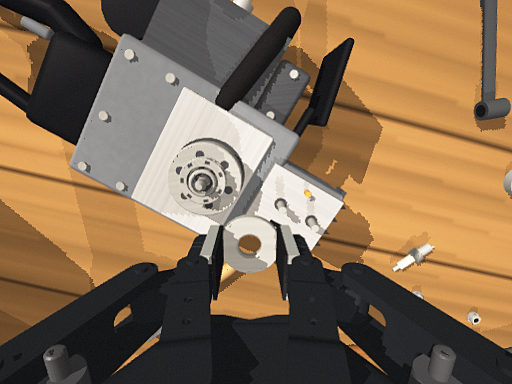

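>>> carry_out:
  rows:
    - [[0,0,0,0,0.7,0,26],[0,0,0,0.02,0.45,-0.2,26],[0,0,0,0,0,-0.6,26],[0,0,0,0,0,-0.7,26],[0,0,0,0,0,-0.2,26]]

```text
time: 32.3
tool_pos: [0.5177, 0.1762, 0.2421]
tool_rot: [-0.551, 0.554, -0.442, 0.44]
contact_force: [-0.4, 0.4, -0.6]
gripper_width: 0.338
```

>>> carry_out:
  rows:
    - [[0,0,0,0,0,0,26],[0,0,0,0,0,0,26]]

```text
time: 32.5
tool_pos: [0.5197, 0.1769, 0.2466]
tool_rot: [0.553, -0.552, 0.441, -0.442]
contact_force: [0.2, -0.7, 0.8]
gripper_width: 0.335
```

```bash
python3 look.py w41;python3 seg.py w41 250 240 60 6
```

```text
[0.5199 0.177  0.2472] [0.3 0.5 0.3]
```

View pics/w41_z250_240.png

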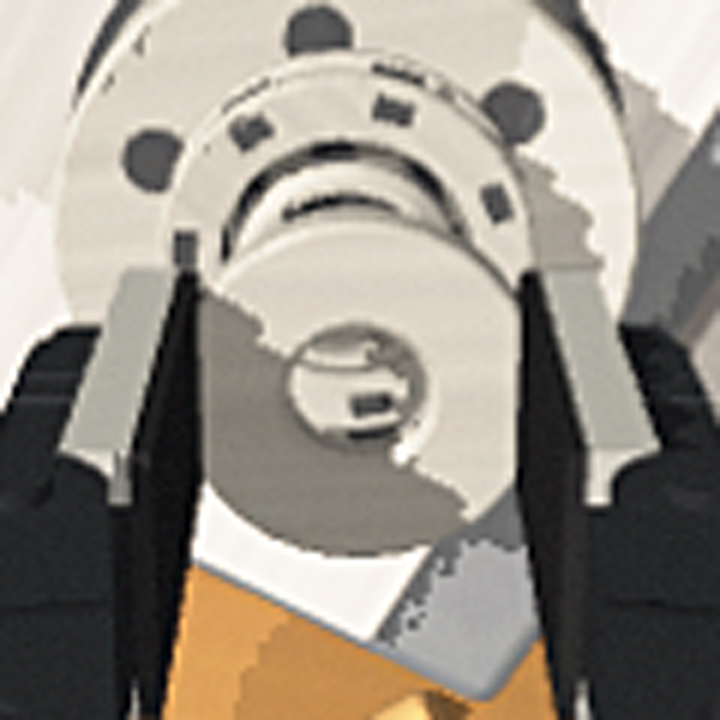

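>>> carry_out:
  rows:
    - [[0,0,0,-0.035,0.015,0,26],[0,0,0,0,0,-0.2,26],[0,0,0,0,0,-0.12,26],[0,0,0,0,0,0,26]]

```text
time: 32.95
tool_pos: [0.5169, 0.1778, 0.2311]
tool_rot: [-0.552, 0.553, -0.442, 0.441]
contact_force: [-0.2, -0.0, 0.1]
gripper_width: 0.341
```

```bash
python3 look.py w42;python3 seg.py w42 250 240 40 10;  python3 - <<'E'
from seg import *
a,c=load('w42')
for P in ([.5183,.1762,.16],): print((proj(c,P)-[210,200])*10)
E
```

```text
[0.5171 0.1779 0.2316] [ 0.4  0.9 -0.3]
[408.89215275 405.06474751]
```

View pics/w42_z250_240.png

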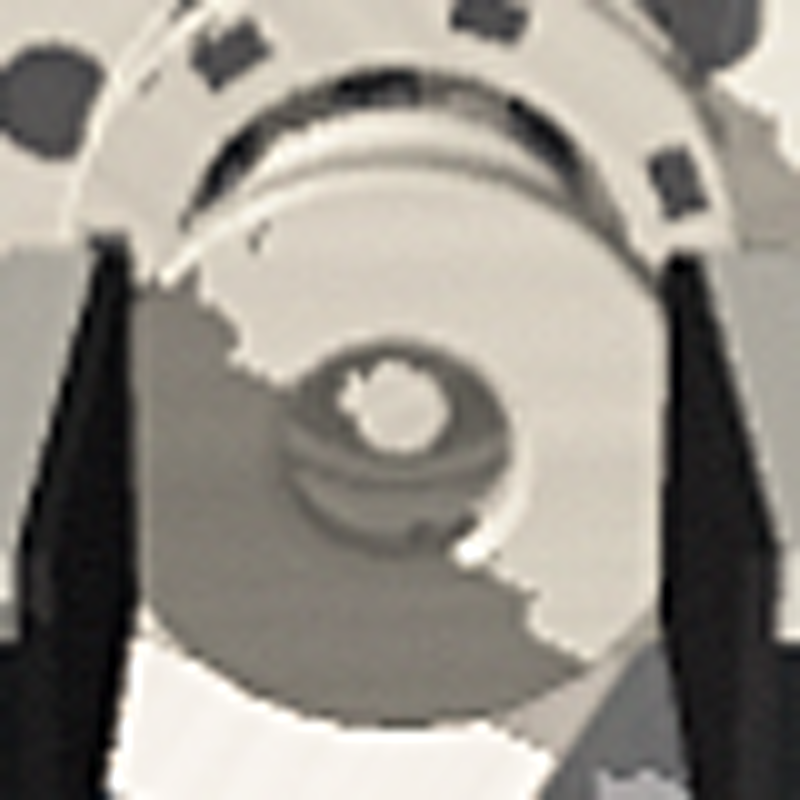

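>>> carry_out:
  rows:
    - [[0,0,0,0.03,0.005,0,26],[0,0,0,0,0,-0.1,26],[0,0,0,0,0,0,26]]

```text
time: 33.3
tool_pos: [0.5186, 0.1781, 0.2279]
tool_rot: [-0.552, 0.553, -0.441, 0.441]
contact_force: [0.5, -0.1, -0.9]
gripper_width: 0.337
```

>>> carry_out:
  rows:
    - [[0,0,0,0,0,-0.07,26],[0,0,0,0,0,0,26]]

```text
time: 33.5
tool_pos: [0.5186, 0.1781, 0.2252]
tool_rot: [-0.552, 0.553, -0.441, 0.441]
contact_force: [-0.1, 0.1, -0.6]
gripper_width: 0.34
```

```bash
python3 look.py w43;python3 seg.py w43 250 240 40 10
```

```text
[0.5186 0.1781 0.2254] [-0.2  1.1  0.2]
```

View pics/w43_z250_240.png

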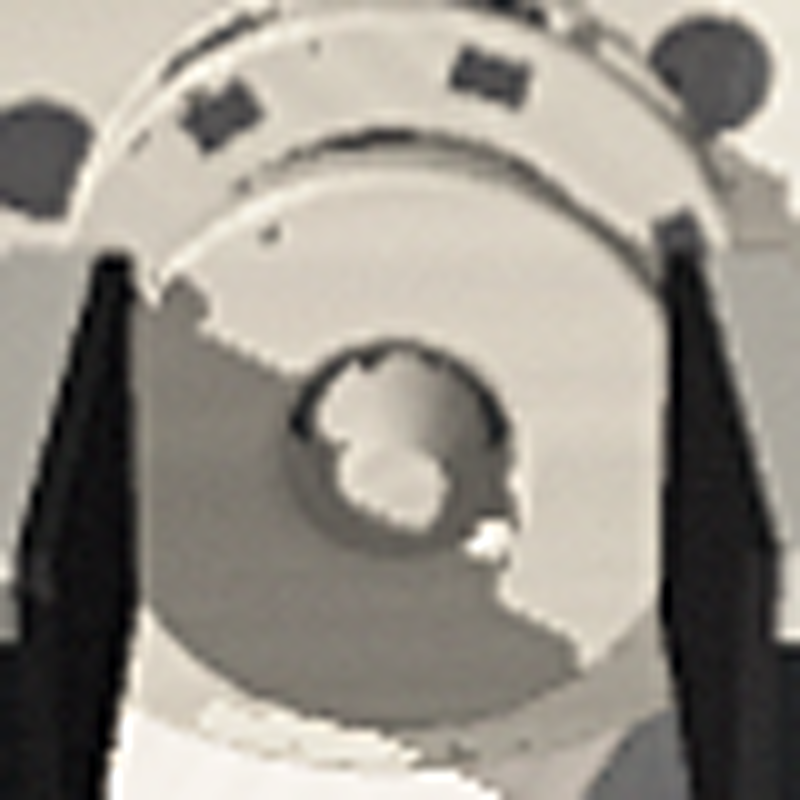

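>>> carry_out:
  rows:
    - [[0,0,0,0,0,-0.08,26],[0,0,0,0,0,0,26]]

```text
time: 33.75
tool_pos: [0.5185, 0.1781, 0.222]
tool_rot: [-0.552, 0.553, -0.441, 0.441]
contact_force: [-0.4, -0.2, -0.2]
gripper_width: 0.338
```

>>> carry_out:
  rows:
    - [[0,0,0,0,0,-0.04,26],[0,0,0,0,0,0,26]]

```text
time: 33.95
tool_pos: [0.5186, 0.1781, 0.2206]
tool_rot: [-0.553, 0.553, -0.441, 0.441]
contact_force: [-0.6, -0.6, -0.4]
gripper_width: 0.34
```

>>> carry_out:
  rows:
    - [[0,0,0,0,0,-0.025,26],[0,0,0,0,0,0,26]]

```text
time: 34.15
tool_pos: [0.5188, 0.1781, 0.2199]
tool_rot: [0.553, -0.553, 0.441, -0.441]
contact_force: [0.1, -0.7, -0.7]
gripper_width: 0.341
```

>>> carry_out:
  rows:
    - [[0,0,0,0,0,-0.02,26],[0,0,0,0,0,0,26]]

```text
time: 34.35
tool_pos: [0.5189, 0.1782, 0.2198]
tool_rot: [0.553, -0.553, 0.441, -0.441]
contact_force: [-2.0, -1.0, 4.2]
gripper_width: 0.339
```

The washer is in contact at the expected height (0.2198), so I'm releasing it.

>>> carry_out:
  rows:
    - [[0,0,0,0,0,0,36],[0,0,0,0,0,0.02,40],[0,0,0,0,0,0,50],[0,0,0,0,0,0,50],[0,0,0,0,0,0.3,50]]

```text
time: 34.85
tool_pos: [0.5176, 0.1779, 0.2301]
tool_rot: [-0.552, 0.554, -0.442, 0.44]
contact_force: [-0.2, 0.3, 0.3]
gripper_width: 0.588
```

>>> carry_out:
  rows:
    - [[0,0,0,0,0,0.7,55],[0,0,0,0,0,0.9,55],[0,0,0,0,0,0.5,55],[0,0,0,0,-0.4,0,55],[0,0,0,0,0,0,55]]

```text
time: 35.35
tool_pos: [0.5189, 0.1608, 0.3165]
tool_rot: [0.553, -0.552, 0.441, -0.442]
contact_force: [-0.1, 0.3, -0.6]
gripper_width: 0.643
```

```bash
python3 look.py w44; python3 seg.py w44 236 190 50 8
python3 - <<'E'
from seg import *
cv2.imwrite('pics/s4.png',cv2.resize(grab_frame('scene')[110:210,270:400],None,fx=5,fy=5,interpolation=2))
a,c=load('w44')
def zz(P): return ((proj(c,P)-[186,140])*8).round()
S=[.5183,.1763]
for z,r in ((.151,.017),(.145,.021),(.16,.0025),(.133,.035)):
    q=np.array([zz([S[0]+r*np.cos(t),S[1]+r*np.sin(t),z]) for t in np.linspace(0,6.28,60)]); print(z,r,q.min(0),q.max(0))
E
```

```text
[0.5184 0.1612 0.3151] [-0.7  0.   0.2]
0.151 0.017 [203. 266.] [512. 564.]
0.145 0.021 [174. 219.] [547. 580.]
0.16 0.0025 [328. 418.] [375. 463.]
0.133 0.035 [70. 79.] [664. 655.]
```

View pics/w44_z236_190.png

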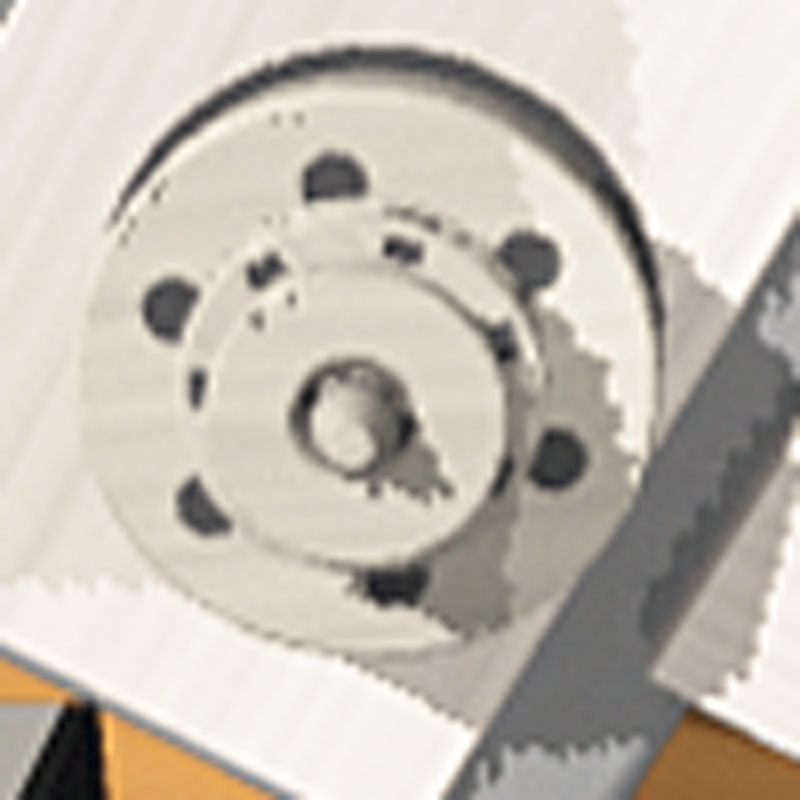

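View pics/s4.png

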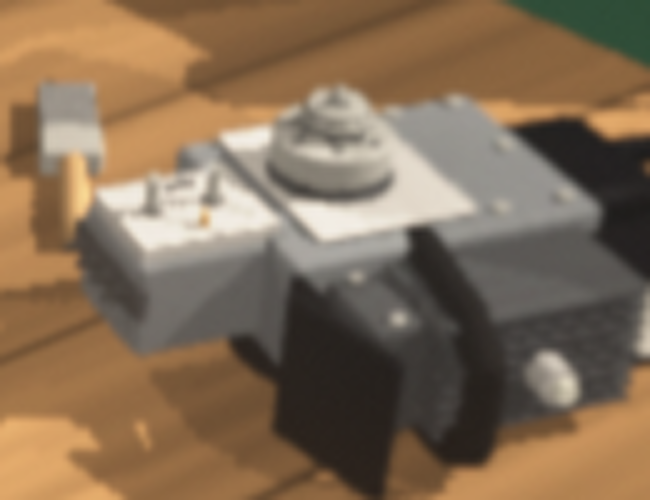

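Run:
```python
from h import *
f=grab_frame('top'); cv2.imwrite('pics/t9.png',f); a=cv2.imread('pics/top0.png')
for n,(u,v) in {'bearing':(302,186),'plug':(263,238),'turq':(377,181),'yellow':(368,157)}.items():
    d=cv2.absdiff(a[v-14:v+15,u-14:u+15],f[v-14:v+15,u-14:u+15]); print(n,d.max(),d.mean().round(2))
print(state()['time'],state()['contact_force'].round(1),state()['joint_vel'].round(3))
```

```text
bearing 12 6.05
plug 11 5.5
turq 26 12.75
yellow 29 14.48
35.5 [ 0.2  1.1 -0.5] [ 0.008  0.006 -0.001  0.     0.001  0.   ]
```

Run:
```python
import cv2,numpy as np
a=cv2.imread('pics/top0.png');f=cv2.imread('pics/t9.png')
for n,(u,v) in {'bearing':(302,186),'plug':(263,238),'turq':(377,181),'yellow':(368,157)}.items():
    g=[cv2.cvtColor(x[v-16:v+16,u-16:u+16],6).astype(np.float32) for x in (a,f)]; print(n,cv2.phaseCorrelate(g[0],g[1],cv2.createHanningWindow((32,32),cv2.CV_32F)))
from plant import job_done; job_done()
```

```text
bearing ((-0.17969056937701922, 0.12049760065774429), 0.8897125786170363)
plug ((0.14942640381387307, -0.16873183094555344), 0.8353653717786074)
turq ((0.019607914313237274, -0.14156236325122507), 0.7917579091154039)
yellow ((0.08171437500944556, 0.0710877108992829), 0.991677628364414)
the job is handed in; nothing more can be done
```

The drive is rebuilt and handed in at about 35.5 s of the 128 s allowed. I fitted the cage over the stub, the drum over cage and clutch by its hub, the rim sprocket round the hub, and then the washer.

- **Seating:** each part met resistance within about 0.3 mm of its calculated seated height (net force about 3–7 N), and I released it there.
- **Final pictures:** the last wrist view shows the washer centred on the stub and lying where calculated, with the rim flat below it. The gripper was clear above the stack and touching nothing.
- **Other parts:** the last overhead picture matches the first to within 0.25 pixel for the bearing, the spark plug and both coloured look-alikes. None of them moved.
- **What disagreed:**
  - The drum's outline read about 4% narrower than predicted in one direction after seating. I put this down to a poorly visible bright edge, since the other direction and the contact height agreed.
  - The overhead picture was also brighter or darker around the look-alikes than at the start, which I took to be a change in lighting.

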